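# Ready the pod machine for the morning

## Task

Get the coffee machine ready: take every pod out of the pocket tray and put it in the machine's open drawer, orange pods in the orange-floored bay and green pods in the green-floored bay, any way up but each lying on the floor of its bay, none on top of another. When they are all in, push the drawer fully home, and only then swing the latch all the way across its front. The small white cup must end up standing upright, wholly on the round mug warmer; leave the jar, the bowl and the mug where they are.

Things in the scene. Friction and masses are not known exactly. Their poses are not given: they have to be found in the camera images.
- tray: light grey pocket tray, a fixed plate 196 (its x) x 132 (its y) x 16 mm high, origin at the centre of its underside; six square pockets 35 mm wide and 10 mm deep at x = -62, 0, +62 and y = -31, +31 mm (pocket floor 6 mm above the table)
- machine: black fixed coffee-pod machine. Origin under the centre of its low dock (170 x 165 mm, 80 mm high, roofed, hollow, open to its -y side, where the drawer slides in). A tower 270 mm high stands on the dock's +y side, from y = 85 to 200 mm, with a spout and a drip tray reaching to x = -165 mm. A flat base plate, 5 mm high, runs under the open drawer to y = -250 mm
- drawer (a joint): the machine's pod drawer, a flat white tray on a slide, aluminium front plate. 0 m = fully out (to the machine's -y), 0.155 m = fully home in the dock, moving along the machine's +y. Light friction, 1.5 N; stays where it is left. Two bays side by side, each inside 60 mm (x) x 140 mm (y), divided and edged by low walls 10 mm high and 5 mm thick; it does not close by itself
- orange_bay (a point): centre of the floor of the bay with the orange floor (robot side, the machine's -x), 12 mm above the table; axes parallel to the machine's; moves with the drawer
- green_bay (a point): centre of the floor of the bay with the green floor (far side, the machine's +x); otherwise as orange_bay
- drawer_front (a point): middle of the outer (-y) face of the drawer's front plate, 33 mm above the table. The plate is 150 mm wide (x), 12 mm thick (y) and stands from 6 to 60 mm above the table; push on it along the machine's +y, or pinch its top edge from above. Axes parallel to the machine's
- latch (a joint): steel swing latch on the dock's roof, turning about a vertical pivot: about 0 = open, arm pointing to the machine's -x; it turns counter-clockwise seen from above; 1.57 rad = locked, arm pointing to the machine's -y, its tongue in front of the closed drawer's front plate. Friction 0.05 N m; stays where it is left
- latch_peg (a point): point on the axis of the latch's upright red grip peg (14 mm across; its top is 16 mm above this point, the latch arm 24 mm below it), 118 mm above the table and 45 mm from the pivot
- latch_pivot (a point): pivot of the latch on the dock's roof, 80 mm above the table
- cup: small white straight-sided cup without handle, 60 mm across, 56 mm high, 0.16 kg; origin at the centre of its underside, z up out of its mouth
- warmer: round black mug warmer lying on the table, fixed, disc 100 mm across and 5 mm thick, with a cable lying flat; origin at the centre of its underside
- warmer_top (a point): centre of the warmer's flat top, 5 mm above the table
- jar: glass jar with a wooden lid, 66 mm across, 90 mm high; not part of the job
- bowl: blue bowl, 120 mm across, 55 mm high; not part of the job
- mug: brick-coloured mug, 76 mm across, 90 mm high, handle to its +y; not part of the job
- orange0: orange coffee pod, a rigid hexagonal prism 28 mm across flats, 32 mm across corners, 24 mm high, 15 g, small silver dot on top; origin at its very centre, z along the prism, one pair of flats faces its +x and -x, the others 60 degrees on. It starts upright in a pocket, standing 14 mm out of it. Not every pod is there in every run
- orange1: orange coffee pod, a rigid hexagonal prism 28 mm across flats, 32 mm across corners, 24 mm high, 15 g, small silver dot on top; origin at its very centre, z along the prism, one pair of flats faces its +x and -x, the others 60 degrees on. It starts upright in a pocket, standing 14 mm out of it. Not every pod is there in every run
- orange2: orange coffee pod, a rigid hexagonal prism 28 mm across flats, 32 mm across corners, 24 mm high, 15 g, small silver dot on top; origin at its very centre, z along the prism, one pair of flats faces its +x and -x, the others 60 degrees on. It starts upright in a pocket, standing 14 mm out of it. Not every pod is there in every run
- green0: green coffee pod, a rigid hexagonal prism 28 mm across flats, 32 mm across corners, 24 mm high, 15 g, small silver dot on top; origin at its very centre, z along the prism, one pair of flats faces its +x and -x, the others 60 degrees on. It starts upright in a pocket, standing 14 mm out of it. Not every pod is there in every run
- green1: green coffee pod, a rigid hexagonal prism 28 mm across flats, 32 mm across corners, 24 mm high, 15 g, small silver dot on top; origin at its very centre, z along the prism, one pair of flats faces its +x and -x, the others 60 degrees on. It starts upright in a pocket, standing 14 mm out of it. Not every pod is there in every run
- green2: green coffee pod, a rigid hexagonal prism 28 mm across flats, 32 mm across corners, 24 mm high, 15 g, small silver dot on top; origin at its very centre, z along the prism, one pair of flats faces its +x and -x, the others 60 degrees on. It starts upright in a pocket, standing 14 mm out of it. Not every pod is there in every run
Not all that is in view belongs to the job. What is shaped like the green0 but yellow is not meant. Leave any purple look-alike of the green1 alone.

How it is judged:
On the way, in this order (a step that is already met when the one before it is completed fails the run):
1. every pod lies in the bay of its colour, with the drawer still out (x of orange0 in the frame of orange_bay between -0.03 and 0.03 m and y of orange0 in the frame of orange_bay between -0.072 and 0.072 m and z of orange0 in the frame of orange_bay between 0.004 and 0.022 m and x of orange1 in the frame of orange_bay between -0.03 and 0.03 m and y of orange1 in the frame of orange_bay between -0.072 and 0.072 m and z of orange1 in the frame of orange_bay between 0.004 and 0.022 m and x of orange2 in the frame of orange_bay between -0.03 and 0.03 m and y of orange2 in the frame of orange_bay between -0.072 and 0.072 m and z of orange2 in the frame of orange_bay between 0.004 and 0.022 m and x of green0 in the frame of green_bay between -0.03 and 0.03 m and y of green0 in the frame of green_bay between -0.072 and 0.072 m and z of green0 in the frame of green_bay between 0.004 and 0.022 m and x of green1 in the frame of green_bay between -0.03 and 0.03 m and y of green1 in the frame of green_bay between -0.072 and 0.072 m and z of green1 in the frame of green_bay between 0.004 and 0.022 m and x of green2 in the frame of green_bay between -0.03 and 0.03 m and y of green2 in the frame of green_bay between -0.072 and 0.072 m and z of green2 in the frame of green_bay between 0.004 and 0.022 m and value of joint drawer below 0.1 m), for 0.2 s.
2. the drawer is fully home with all pods in it, the latch not yet across (x of orange0 in the frame of orange_bay between -0.03 and 0.03 m and y of orange0 in the frame of orange_bay between -0.072 and 0.072 m and z of orange0 in the frame of orange_bay between 0.004 and 0.022 m and x of orange1 in the frame of orange_bay between -0.03 and 0.03 m and y of orange1 in the frame of orange_bay between -0.072 and 0.072 m and z of orange1 in the frame of orange_bay between 0.004 and 0.022 m and x of orange2 in the frame of orange_bay between -0.03 and 0.03 m and y of orange2 in the frame of orange_bay between -0.072 and 0.072 m and z of orange2 in the frame of orange_bay between 0.004 and 0.022 m and x of green0 in the frame of green_bay between -0.03 and 0.03 m and y of green0 in the frame of green_bay between -0.072 and 0.072 m and z of green0 in the frame of green_bay between 0.004 and 0.022 m and x of green1 in the frame of green_bay between -0.03 and 0.03 m and y of green1 in the frame of green_bay between -0.072 and 0.072 m and z of green1 in the frame of green_bay between 0.004 and 0.022 m and x of green2 in the frame of green_bay between -0.03 and 0.03 m and y of green2 in the frame of green_bay between -0.072 and 0.072 m and z of green2 in the frame of green_bay between 0.004 and 0.022 m and value of joint drawer above 0.149 m and value of joint latch below 1 rad), for 0.2 s.
3. the latch is swung across the closed drawer (value of joint drawer above 0.149 m and value of joint latch above 1.42 rad), for 0.2 s.
At the end, for the whole second after the job is handed in: every pod present lies in the bay of its colour, the drawer is within 6 mm of fully home, the latch is within 0.15 rad of fully across, and the cup stands still and upright (within 0.1 rad), wholly on the warmer (centres within 22 mm) (all of step 3 and x of orange0 in the frame of orange_bay between -0.03 and 0.03 m and y of orange0 in the frame of orange_bay between -0.072 and 0.072 m and z of orange0 in the frame of orange_bay between 0.004 and 0.022 m and x of orange1 in the frame of orange_bay between -0.03 and 0.03 m and y of orange1 in the frame of orange_bay between -0.072 and 0.072 m and z of orange1 in the frame of orange_bay between 0.004 and 0.022 m and x of orange2 in the frame of orange_bay between -0.03 and 0.03 m and y of orange2 in the frame of orange_bay between -0.072 and 0.072 m and z of orange2 in the frame of orange_bay between 0.004 and 0.022 m and x of green0 in the frame of green_bay between -0.03 and 0.03 m and y of green0 in the frame of green_bay between -0.072 and 0.072 m and z of green0 in the frame of green_bay between 0.004 and 0.022 m and x of green1 in the frame of green_bay between -0.03 and 0.03 m and y of green1 in the frame of green_bay between -0.072 and 0.072 m and z of green1 in the frame of green_bay between 0.004 and 0.022 m and x of green2 in the frame of green_bay between -0.03 and 0.03 m and y of green2 in the frame of green_bay between -0.072 and 0.072 m and z of green2 in the frame of green_bay between 0.004 and 0.022 m and horizontal distance between cup and warmer_top below 0.022 m and z of cup in the frame of warmer_top below 0.005 m and angle between cup's own z axis and vertical below 0.1 rad and linear speed of cup below 0.02 m/s); the robot touches nothing.
It fails at once if the jar is moved by more than 30 mm (distance of jar from where it was at the start of the episode above 0.03 m).
It fails at once if the bowl is moved by more than 30 mm (distance of bowl from where it was at the start of the episode above 0.03 m).
It fails at once if the mug is moved by more than 30 mm (distance of mug from where it was at the start of the episode above 0.03 m).
Of orange0, orange1, orange2, green0, green1, green2 only 4 to 6 are there at a start; the rules pass over those that are not, and their reading is None.
At some moment in a run one of cup may be knocked a few centimetres aside while the robot is not near it.
Once in a run the grip may slacken for a moment while it holds something.
It also fails if it takes over 200 s, if anything falls off the work surface, if the arm or the gripper's body presses on something with over 40 N, if the wrist force passes 120 N, or if a joint passes its speed limit or range.

## Robot

A 6-joint arm with a two-finger parallel gripper is mounted at the origin on the work surface. World frame = base frame: x ahead of the robot, y to its left, z up, the work surface at z = 0. Lengths are in m, angles in rad, forces in N, time in s.
With the tool pointing down it reaches from about 0.35 to 0.975 m from the base axis. Payload 17.4 kg.
Tool frame: the origin (TCP) lies at the very end of the fingers, on their centre line; the grasp point (between the pads) lies 19 mm behind it (r.tcp_to_grasp is the distance from the TCP to the grasp point, in m); z points along the fingers, y is the direction in which the jaws open and shut (so a half turn about z gives the same grasp; the last joint's range is limited). The gripper opens to 85 mm and grips with 20 to 120 N. Pads are 22 mm wide; open, the fingers measure 114 mm over their backs; the gripper's body (76 mm by 85 mm) begins 54 mm behind the grasp point. The pads swing forward as they close: fully open they stand 13 mm farther back than shut.
Start: joints at [1.103, 0.116, 1.442, -0, 1.584, -0.038], TCP at [0.281, 0.614, 0.231] pointing down, gripper open.
Joint ranges: [-2.83, 2.83], [-0.83, 2.19], [0.07, 2.5], [-1.14, 4.28], [0.01, 3], [-2.97, 2.97]. Speed limits (rad/s): [1.89, 1.89, 2.22, 3.14, 3.14, 3.14].

## Interface

Orientations are given as a rotation vector (axis times angle).
In Python, from station import get_state, viewer, r gives the robot as it stands.
- The arm moves only by the tool drive_tool, never from a script. Its argument "deltas" is a list of rows, each an object of numbers: "wx", "wy", "wz": the turn, a rotation vector about the tool's x, y, z in degrees; "dx", "dy", "dz": the shift along the tool's x, y, z in mm; "grip": the closure, from 0 (fully open) to 1 (shut). A call has 1 to 12 rows; each row is the pose to reach, as a shift and turn from the pose commanded when the call began, along the tool's axes at that moment; what a row does not reach only later rows make up. A row lasts 1/10 s, in which the tool goes at most 50 mm and 8.59 degrees, less where a joint would pass 70% of its speed; a pose out of reach is approached as far as the arm can. A call with a gripper value outside its range is refused whole. The fingers move at their own pace and stop on an object; "grip_force" is the grip in N (left out, the last holds). Time passes only in rows, so rows that repeat a pose let the fingers close. It gives the time, the measured TCP pose, the force and the opening at its end, in the units of the state.
- get_state(): the state, without advancing time (a new reading comes with each control period).
- viewer.read_camera(name): name is "side" or "top" or "wrist"; returns a dict with "pixels" (420x560x3 uint8, red, green, blue), "fovy" (degrees; the focal length in pixels is half the picture's height over the tangent of half this angle, whatever the lens; pixels are square), "cx", "cy" (the principal point, pixels), "rvec" (rotation vector, rad) and "tvec" (3), from world to camera coordinates, as OpenCV has them; the wrist camera has in their place "hand_eye" (4x4, takes a point from camera to tool coordinates, whose origin is the TCP and whose axes are the flange's). Camera axes: x right, y down, z forward; pixel columns grow to the right and rows downward; lengths in m; the calibration is good to about 2 mm. The wrist camera is an equidistant fisheye: a pixel r from the principal point sees the ray r / f radians off the axis. A picture is of the moment at which its call begins: read the wrist's pose just before it. There is no depth.
- r.close_job(): hands the job in, once; it reports no verdict.
The state is a dict: "clock": time; "qpos": joint angles; "joint_velocities": joint speeds; "joint_efforts": joint torques, N m; "ee_pos": TCP position; "tool_rot": TCP orientation; "ft_force": force on the tool from outside, world axes, zero at the start; "torque": the same for the moment, N m; "opening": finger opening in m.
Only numpy, scipy, OpenCV 4.12 (cv2) and the standard library are available. Lean on these libraries where they do the work, as an engineer would, in place of code of your own. Each camera call takes 0.05 s, during which the arm holds its last target.

## Working session

There is one attempt and no reset: what is moved stays moved. The work goes in short steps, Python scripts to look and compute and a tool call to move; the robot and the scene stay as the last step left them, time stands still between calls to the robot, and variables do not carry over. Pictures are saved under pics/ and viewed, and the job is handed in when it is done.

Besides the shell and the picture viewer there is one more tool, called after ">>>" as name(argument=value, ...), one argument or row to a line, values as JSON. drive_tool: Moves the arm, as the interface text tells. Its arguments: {"type":"object","properties":{"deltas":{"type":"array","items":{"type":"object","properties":{"wx":{"type":"number"},"wy":{"type":"number"},"wz":{"type":"number"},"dx":{"type":"number"},"dy":{"type":"number"},"dz":{"type":"number"},"grip":{"type":"number"}}}},"grip_force":{"type":"number"}},"required":["deltas"]}

```bash
ls; mkdir -p pics; python3 - <<'E'
from station import get_state, viewer, r
import cv2
s=get_state(); print(s)
for n in ["side","top","wrist"]:
    c=viewer.read_camera(n)
    cv2.imwrite(f"pics/{n}0.png",c["pixels"][:,:,::-1])
    print(n,{k:v for k,v in c.items() if k!="pixels"})
E
```

```text
pics
{'clock': 0.0, 'qpos': array([ 1.10319152e+00,  1.16494411e-01,  1.44228489e+00,  1.39393130e-05,
        1.58402208e+00, -3.78376747e-02]), 'joint_velocities': array([ 8.67760654e-04, -5.92910415e-04,  8.64639835e-04,  2.48540404e-06,
        1.03776429e-03,  1.09295461e-03]), 'joint_efforts': array([-4.67957616e-04, -7.32016969e+01, -6.32464957e+01, -1.30325825e-04,
        6.69101224e-03,  1.48910243e-05]), 'ee_pos': array([0.28118081, 0.61342322, 0.23054431]), 'tool_rot': array([-6.69825641e-01, -3.06903095e+00,  1.83269454e-03]), 'ft_force': array([ 0.41188096, -0.72136027,  0.64604891]), 'torque': array([0.00201601, 0.04162301, 0.04955726]), 'opening': 0.08563633598432471}
side {'fovy': 55.89082511802505, 'cx': 276.6557310803277, 'cy': 209.16390588870058, 'rvec': array([ 2.28865812, -0.44550417,  0.16602598]), 'tvec': array([-0.53514746,  0.15527105,  0.89394622])}
top {'fovy': 51.78355079032987, 'cx': 273.96225204641365, 'cy': 203.1009156952919, 'rvec': array([ 2.12872055, -2.09648277,  0.18053777]), 'tvec': array([-0.0581884 ,  0.53800658,  0.89944316])}
wrist {'fovy': 65.70646984690485, 'cx': 282.9727703959478, 'cy': 209.1565136444166, 'hand_eye': array([[-2.16675407e-05, -9.56990031e-01, -2.90120803e-01,
         7.34122430e-02],
       [ 9.99999964e-01, -9.80130941e-05,  2.48620620e-04,
         2.66314636e-04],
       [-2.66363092e-04, -2.90120788e-01,  9.56989999e-01,
        -1.43150903e-01],
       [ 0.00000000e+00,  0.00000000e+00,  0.00000000e+00,
         1.00000000e+00]])}
```

View pics/top0.png

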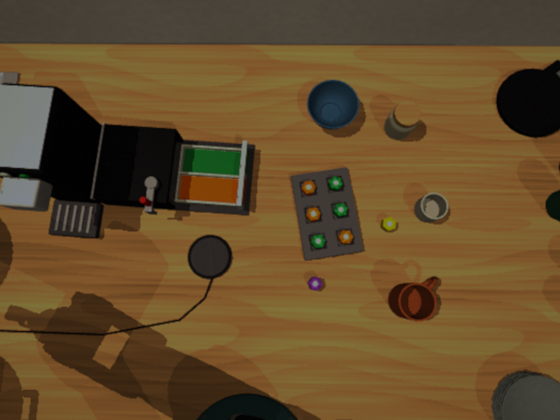

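View pics/side0.png

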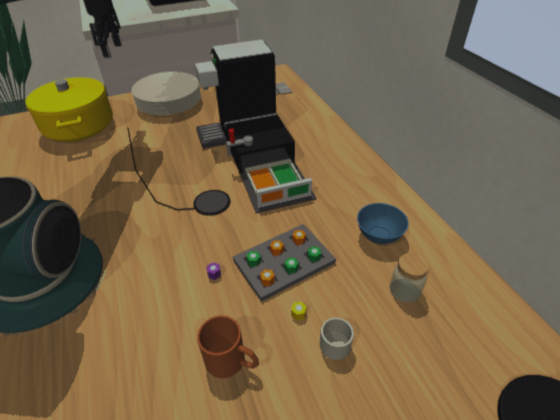

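View pics/wrist0.png

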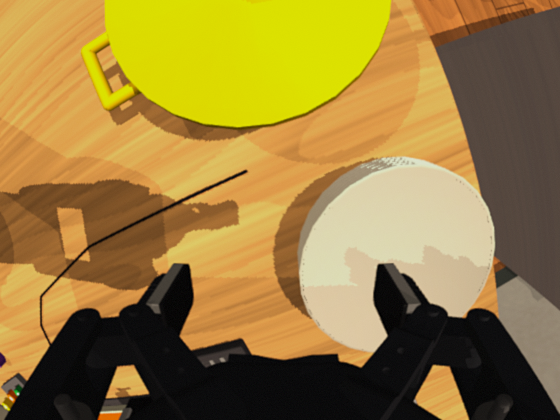

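```bash
cat > h.py <<'E'
import numpy as np, cv2
from station import get_state, viewer, r
from scipy.spatial.transform import Rotation as R
def cam(n): return viewer.read_camera(n)
def K(c):
    f=210/np.tan(np.radians(c["fovy"])/2); return f
def proj(c,P):
    P=np.atleast_2d(P); X=R.from_rotvec(c["rvec"]).apply(P)+c["tvec"]; f=K(c)
    return np.c_[f*X[:,0]/X[:,2]+c["cx"], f*X[:,1]/X[:,2]+c["cy"]]
def ray(c,uv):
    uv=np.atleast_2d(uv).astype(float); f=K(c)
    d=np.c_[(uv[:,0]-c["cx"])/f,(uv[:,1]-c["cy"])/f,np.ones(len(uv))]
    Ri=R.from_rotvec(c["rvec"]).inv(); return Ri.apply(-c["tvec"]),Ri.apply(d)
def atz(c,uv,z):
    o,d=ray(c,uv); t=(np.asarray(z)-o[2])/d[:,2]; return o+d*t[:,None]
def wpose(s):
    return np.array(s["ee_pos"]),R.from_rotvec(s["tool_rot"])
def watz(c,s,uv,z):
    uv=np.atleast_2d(uv).astype(float); f=K(c)
    q=uv-[c["cx"],c["cy"]]; rr=np.linalg.norm(q,axis=1); th=rr/f
    d=np.c_[q/np.maximum(rr,1e-9)[:,None]*np.sin(th)[:,None],np.cos(th)]
    H=np.array(c["hand_eye"]); p,Rt=wpose(s)
    D=Rt.apply(d@H[:3,:3].T); o=p+Rt.apply(H[:3,3]); t=(z-o[2])/D[:,2]
    return o+D*t[:,None]
def wproj(c,s,P):
    H=np.array(c["hand_eye"]); p,Rt=wpose(s)
    X=Rt.inv().apply(np.atleast_2d(P)-p); X=(X-H[:3,3])@H[:3,:3]
    rr=np.linalg.norm(X[:,:2],axis=1); th=np.arctan2(rr,X[:,2]); f=K(c)
    return X[:,:2]/rr[:,None]*(f*th)[:,None]+[c["cx"],c["cy"]]
def crop(im,x0,y0,x1,y1,k,name):
    cv2.imwrite(name,cv2.resize(im[y0:y1,x0:x1,::-1],None,fx=k,fy=k,interpolation=cv2.INTER_CUBIC))
def bright(im,g=1.8): return np.clip(im.astype(float)*g,0,255).astype(np.uint8)
E
python3 - <<'E'
from h import *
print([a for a in dir(r) if a[0]!='_'], r.tcp_to_grasp)
c=cam("top"); im=bright(c["pixels"])
crop(im,280,160,380,260,6,"pics/t1.png")
crop(im,130,120,265,220,5,"pics/t2.png")
print(proj(c,[[0,0,0],[0.1,0,0],[0,0.1,0],[.5,0,0]]))
px=[[309,187],[336,183],[314,214],[340,209],[318,241],[346,237]]
print(atz(c,px,.03).round(3))
print(atz(c,[[210,257],[432,207],[390,224],[316,284]],0.01).round(3))
cs=cam("side"); crop(bright(cs["pixels"]),190,110,320,215,6,"pics/s1.png")
E
```

```text
['IKError', 'close_job', 'tcp_to_grasp'] 0.0187
[[245.97338453 461.88436287]
 [247.34974116 410.30571227]
 [198.06607659 460.64275283]
 [252.33205871 223.59449939]]
[[ 0.581 -0.128  0.03 ]
 [ 0.591 -0.189  0.03 ]
 [ 0.519 -0.139  0.03 ]
 [ 0.531 -0.197  0.03 ]
 [ 0.459 -0.148  0.03 ]
 [ 0.469 -0.21   0.03 ]]
[[ 0.422  0.092  0.01 ]
 [ 0.543 -0.409  0.01 ]
 [ 0.502 -0.312  0.01 ]
 [ 0.366 -0.145  0.01 ]]
```

View pics/t1.png

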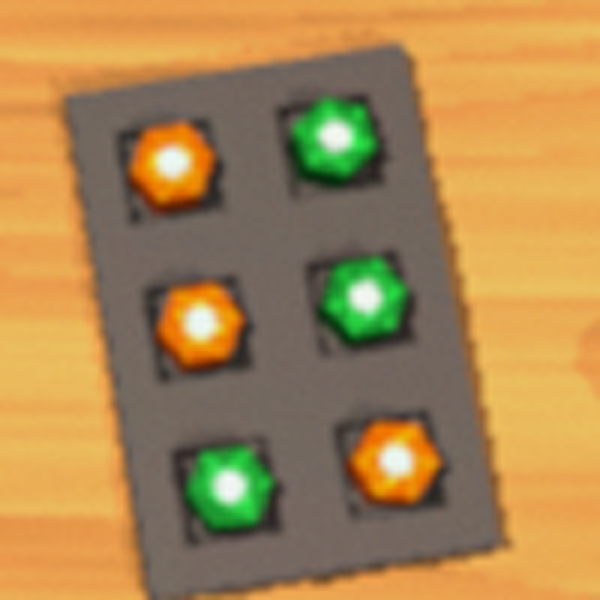

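View pics/t2.png

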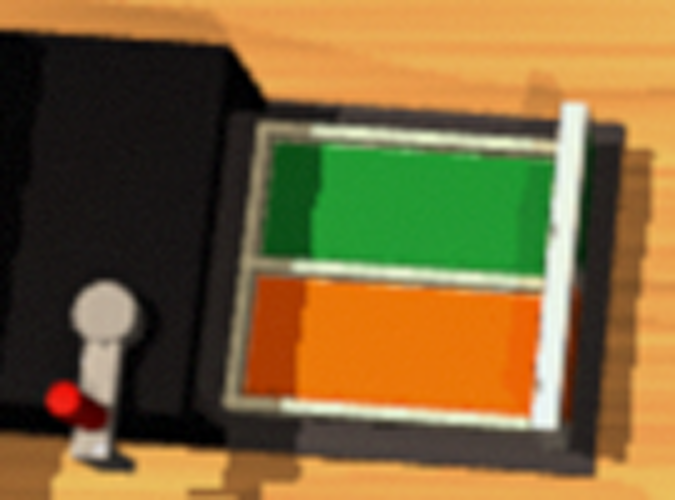

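View pics/s1.png

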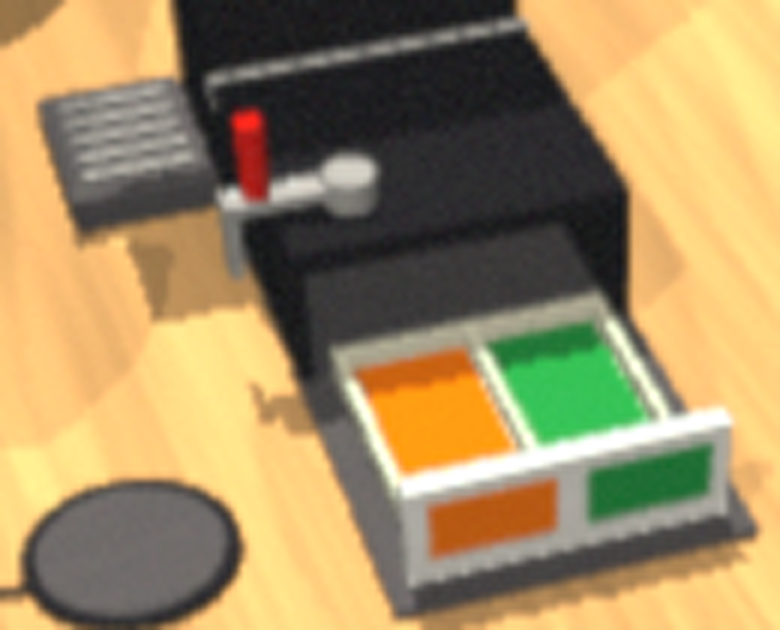

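```bash
cat >> h.py <<'E'
def plan(pos,jaw_deg):
    """tool down, tool y axis along jaw_deg (mod 180, nearest)"""
    s=get_state(); p,Rt=wpose(s)
    cands=[]
    for k in range(-2,3):
        a=np.radians(jaw_deg+180*k)
        y=np.array([np.cos(a),np.sin(a),0]); z=np.array([0,0,-1.]); x=np.cross(y,z)
        Rg=R.from_matrix(np.c_[x,y,z]); rv=(Rt.inv()*Rg).as_rotvec(degrees=True); cands.append((np.linalg.norm(rv),tuple(rv)))
    cands.sort()
    d=Rt.inv().apply(np.array(pos)-p)*1000
    ya=Rt.apply([0,1,0]); print("pos",p.round(4),"jaw",np.degrees(np.arctan2(ya[1],ya[0])).round(1),"q6",s["qpos"][5].round(2),"q1",s["qpos"][0].round(2),"open",round(s["opening"],4),"t",round(s["clock"],2))
    print("d mm",d.round(1),"w deg",np.round(cands[0][1],1),"alt",np.round(cands[1][1],1))
E
python3 - <<'E'
from h import *
c=cam("top")
t=np.array([[250,268],[550,288],[228,405],[535,425],[258,125]])/5+[130,120]
print(atz(c,t,.022).round(4))
t=np.array([[573,103],[545,428]])/5+[130,120]; print("plate",atz(c,t,.06).round(4))
print("pivot",atz(c,[[130+107/5,120+310/5]],.10).round(4),"peg top",atz(c,[[130+65/5,120+398/5]],.134).round(4))
px=np.array([[308.75,186.7],[335.75,182.8],[313.3,213.8],[340.8,209.5],[318.3,241.2],[346,236.8]])
print(atz(c,px,.03).round(4))
plan([0.47,-0.05,0.30],-94)
E
```

```text
[[0.6107 0.1683 0.022 ]
 [0.6029 0.0296 0.022 ]
 [0.5462 0.1746 0.022 ]
 [0.5389 0.0343 0.022 ]
 [0.6795 0.1686 0.022 ]]
plate [[0.6787 0.018  0.06  ]
 [0.5305 0.0258 0.06  ]]
pivot [[0.5712 0.2086 0.1   ]] peg top [[0.5265 0.2123 0.134 ]]
[[ 0.5816 -0.1275  0.03  ]
 [ 0.5914 -0.1884  0.03  ]
 [ 0.5197 -0.1377  0.03  ]
 [ 0.5303 -0.199   0.03  ]
 [ 0.4587 -0.1487  0.03  ]
 [ 0.4693 -0.2097  0.03  ]]
pos [0.2813 0.6136 0.2311] jaw 65.4 q6 -0.04 q1 1.1 open 0.0849 t 0.3
d mm [-448.1 -524.6  -68.8] w deg [ -0.   -0.  -20.6] alt [ -0.   -0.  -20.6]
```

```bash
python3 - <<'E'
from h import *
plan([0.36,0.1,0.30],-3)
plan([0.52,-0.168,0.22],-3)
E
```

```text
pos [0.2813 0.6136 0.2311] jaw 65.4 q6 -0.04 q1 1.1 open 0.0849 t 0.3
d mm [-285.6 -434.1  -68.8] w deg [-0.   0.  68.4] alt [-0.   0.  68.4]
pos [0.2813 0.6136 0.2311] jaw 65.4 q6 -0.04 q1 1.1 open 0.0849 t 0.3
d mm [-542.7 -611.    11.3] w deg [-0.   0.  68.4] alt [-0.   0.  68.4]
```

>>> drive_tool(
  deltas=[
    {"dx": -286,"dy": -434,"dz": -69,"wz": 68.4,"grip": 0.45},
    {"dx": -286,"dy": -434,"dz": -69,"wz": 68.4,"grip": 0.45},
    {"dx": -286,"dy": -434,"dz": -69,"wz": 68.4,"grip": 0.45},
    {"dx": -286,"dy": -434,"dz": -69,"wz": 68.4,"grip": 0.45},
    {"dx": -286,"dy": -434,"dz": -69,"wz": 68.4,"grip": 0.45},
    {"dx": -286,"dy": -434,"dz": -69,"wz": 68.4,"grip": 0.45},
    {"dx": -286,"dy": -434,"dz": -69,"wz": 68.4,"grip": 0.45},
    {"dx": -286,"dy": -434,"dz": -69,"wz": 68.4,"grip": 0.45},
    {"dx": -286,"dy": -434,"dz": -69,"wz": 68.4,"grip": 0.45},
    {"dx": -286,"dy": -434,"dz": -69,"wz": 68.4,"grip": 0.45},
    {"dx": -543,"dy": -611,"dz": 11,"wz": 68.4,"grip": 0.45},
    {"dx": -543,"dy": -611,"dz": 11,"wz": 68.4,"grip": 0.45},
  ],
)

```text
invalid input at $.deltas[0]: expected keys wx, wy, wz, dx, dy, dz, grip
```

```bash
python3 - <<'E'
from h import *
plan([0.52,-0.168,0.22],-3)
E
```

```text
pos [0.2813 0.6136 0.2311] jaw 65.4 q6 -0.04 q1 1.1 open 0.0849 t 0.3
d mm [-542.7 -611.    11.3] w deg [-0.   0.  68.4] alt [-0.   0.  68.4]
```

>>> drive_tool(
  deltas=[
    {"dx": -286,"dy": -434,"dz": -69,"wx": 0,"wy": 0,"wz": 68.4,"grip": 0.45},
    {"dx": -286,"dy": -434,"dz": -69,"wx": 0,"wy": 0,"wz": 68.4,"grip": 0.45},
    {"dx": -286,"dy": -434,"dz": -69,"wx": 0,"wy": 0,"wz": 68.4,"grip": 0.45},
    {"dx": -286,"dy": -434,"dz": -69,"wx": 0,"wy": 0,"wz": 68.4,"grip": 0.45},
    {"dx": -286,"dy": -434,"dz": -69,"wx": 0,"wy": 0,"wz": 68.4,"grip": 0.45},
    {"dx": -286,"dy": -434,"dz": -69,"wx": 0,"wy": 0,"wz": 68.4,"grip": 0.45},
    {"dx": -286,"dy": -434,"dz": -69,"wx": 0,"wy": 0,"wz": 68.4,"grip": 0.45},
    {"dx": -286,"dy": -434,"dz": -69,"wx": 0,"wy": 0,"wz": 68.4,"grip": 0.45},
    {"dx": -286,"dy": -434,"dz": -69,"wx": 0,"wy": 0,"wz": 68.4,"grip": 0.45},
    {"dx": -286,"dy": -434,"dz": -69,"wx": 0,"wy": 0,"wz": 68.4,"grip": 0.45},
    {"dx": -543,"dy": -611,"dz": 11,"wx": 0,"wy": 0,"wz": 68.4,"grip": 0.45},
    {"dx": -543,"dy": -611,"dz": 11,"wx": 0,"wy": 0,"wz": 68.4,"grip": 0.45},
  ],
)

```text
clock: 1.5
ee_pos: [0.4047, 0.0366, 0.2755]
tool_rot: [2.278, 2.16, 0.004]
ft_force: [1.8, 0.8, -0.4]
opening: 0.0471
```

```bash
python3 - <<'E'
from h import *
plan([0.52,-0.168,0.22],-3)
E
```

```text
pos [0.4047 0.0366 0.2755] jaw -3.0 q6 0.08 q1 0.03 open 0.0471 t 1.5
d mm [-198.2  125.8   55.8] w deg [ 0.2 -0.  -0. ] alt [ 0.2 -0.  -0. ]
```

>>> drive_tool(
  deltas=[
    {"dx": -198,"dy": 126,"dz": 56,"wx": 0,"wy": 0,"wz": 0,"grip": 0.45},
    {"dx": -198,"dy": 126,"dz": 56,"wx": 0,"wy": 0,"wz": 0,"grip": 0.45},
    {"dx": -198,"dy": 126,"dz": 56,"wx": 0,"wy": 0,"wz": 0,"grip": 0.45},
    {"dx": -198,"dy": 126,"dz": 56,"wx": 0,"wy": 0,"wz": 0,"grip": 0.45},
    {"dx": -198,"dy": 126,"dz": 56,"wx": 0,"wy": 0,"wz": 0,"grip": 0.45},
    {"dx": -198,"dy": 126,"dz": 56,"wx": 0,"wy": 0,"wz": 0,"grip": 0.45},
  ],
)

```text
clock: 2.1
ee_pos: [0.5204, -0.169, 0.2162]
tool_rot: [-2.281, -2.157, 0.003]
ft_force: [0.1, 0.4, -0.3]
opening: 0.0474
```

```bash
python3 - <<'E'
from h import *
plan([0.52,-0.168,0.22],-3)
s=get_state(); c=cam("wrist"); cv2.imwrite("pics/w1.png",c["pixels"][:,:,::-1])
A=np.array([[ 0.5816,-0.1275,0.03],[ 0.5914,-0.1884,0.03],[ 0.5197,-0.1377,0.03],[ 0.5303,-0.199,0.03],[ 0.4587,-0.1487,0.03],[ 0.4693,-0.2097,0.03]])
print(wproj(c,s,A).round(1))
E
```

```text
pos [ 0.5204 -0.169   0.2162] jaw -3.2 q6 -0.3 q1 -0.36 open 0.0474 t 2.1
d mm [ 1.  -0.5 -3.8] w deg [-0.2 -0.  -0.2] alt [-0.2 -0.  -0.2]
[[340.7 143. ]
 [350.7 200. ]
 [280.6 155.6]
 [293.9 212.5]
 [222.6 169.9]
 [238.  224.8]]
```

View pics/w1.png

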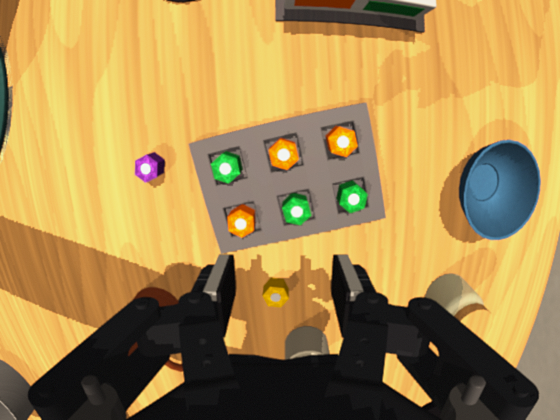

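```bash
python3 - <<'E'
from h import *
im=cv2.imread("pics/w1.png")[:,:,::-1]
crop(im,200,115,375,240,4.5,"pics/w1c.png")
E
```

```text
(no output)
```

View pics/w1c.png

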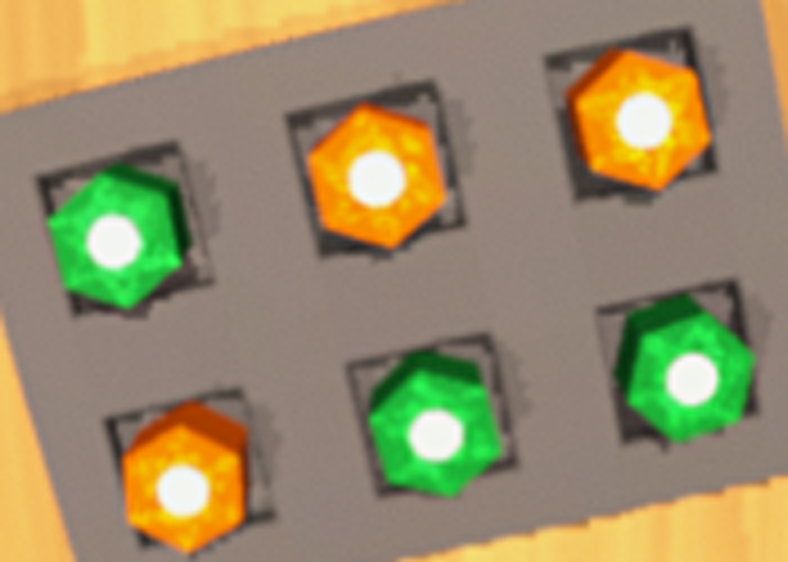

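```bash
python3 - <<'E'
from h import *
s=get_state(); c=cam("wrist")
k=4.5; o=np.array([200,115])
px=np.array([[643,122],[690,380],[377,180],[435,435],[112,240],[183,490]])/k+o
W=watz(c,s,px,.03)
T=np.array([[ 0.5816,-0.1275,0.03],[ 0.5914,-0.1884,0.03],[ 0.5197,-0.1377,0.03],[ 0.5303,-0.199,0.03],[ 0.4587,-0.1487,0.03],[ 0.4693,-0.2097,0.03]])
print(W.round(4)); print(((W-T)*1000).round(1))
yaw=np.radians(-3.1); 
# drawer: divider mid from top cam
d0=np.array([.6107,.1683]); d1=np.array([.6029,.0296]); u=(d0-d1)/np.linalg.norm(d0-d1); print("yaw",np.degrees(np.arctan2(u[1],u[0]))-90)
plan([*((W+T)/2)[0][:2],0.019],8)
E
```

```text
[[ 0.5837 -0.1249  0.03  ]
 [ 0.5941 -0.1864  0.03  ]
 [ 0.5225 -0.1356  0.03  ]
 [ 0.5329 -0.1967  0.03  ]
 [ 0.4607 -0.1456  0.03  ]
 [ 0.4718 -0.2073  0.03  ]]
[[2.1 2.6 0. ]
 [2.7 2.  0. ]
 [2.8 2.1 0. ]
 [2.6 2.3 0. ]
 [2.  3.1 0. ]
 [2.5 2.4 0. ]]
yaw -3.2187227928445736
pos [ 0.5196 -0.1661  0.2181] jaw -3.1 q6 -0.3 q1 -0.36 open 0.0468 t 2.2
d mm [ 43.2  61.  199. ] w deg [ -0.1  -0.  -11.1] alt [ -0.1  -0.  -11.1]
```

```bash
cat >> h.py <<'E'
def seq(*wps):
    for w in wps: plan(w[:3],w[3])
E
python3 - <<'E'
from h import *
seq([.583,-.126,.07,8],[.583,-.126,.019,8])
E
```

```text
pos [ 0.5196 -0.1661  0.2181] jaw -3.1 q6 -0.3 q1 -0.36 open 0.0468 t 2.2
d mm [ 43.4  61.3 148. ] w deg [ -0.1  -0.  -11.1] alt [ -0.1  -0.  -11.1]
pos [ 0.5196 -0.1661  0.2181] jaw -3.1 q6 -0.3 q1 -0.36 open 0.0468 t 2.2
d mm [ 43.4  61.4 199. ] w deg [ -0.1  -0.  -11.1] alt [ -0.1  -0.  -11.1]
```

>>> drive_tool(
  deltas=[
    {"dx": 43,"dy": 61,"dz": 148,"wx": 0,"wy": 0,"wz": -11,"grip": 0.45},
    {"dx": 43,"dy": 61,"dz": 148,"wx": 0,"wy": 0,"wz": -11,"grip": 0.45},
    {"dx": 43,"dy": 61,"dz": 148,"wx": 0,"wy": 0,"wz": -11,"grip": 0.45},
    {"dx": 43,"dy": 61,"dz": 148,"wx": 0,"wy": 0,"wz": -11,"grip": 0.45},
    {"dx": 43,"dy": 61,"dz": 148,"wx": 0,"wy": 0,"wz": -11,"grip": 0.45},
    {"dx": 43,"dy": 61,"dz": 148,"wx": 0,"wy": 0,"wz": -11,"grip": 0.45},
  ],
)

```text
clock: 2.8
ee_pos: [0.5833, -0.126, 0.0731]
tool_rot: [2.06, 2.37, 0.001]
ft_force: [-0.0, -0.7, -0.6]
opening: 0.047
```

```bash
python3 - <<'E'
from h import *
seq([.583,-.126,.019,8])
s=get_state(); c=cam("wrist"); cv2.imwrite("pics/w2.png",c["pixels"][:,:,::-1])
print(wproj(c,s,[s["ee_pos"],s["ee_pos"]-np.array([0,0,.03]),[.583,-.126,.03]]))
E
```

```text
pos [ 0.5833 -0.126   0.0731] jaw 8.0 q6 -0.4 q1 -0.26 open 0.047 t 2.8
d mm [ 0.1 -0.4 54.1] w deg [0.1 0.1 0. ] alt [0.1 0.1 0. ]
[[281.54070026 268.51044862]
 [281.68497142 244.6527428 ]
 [281.22812922 236.21504794]]
```

View pics/w2.png

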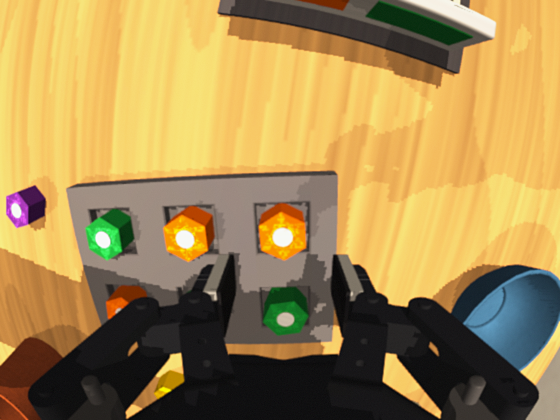

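>>> drive_tool(
  deltas=[
    {"dx": 0,"dy": 1,"dz": 40,"wx": 0,"wy": 0,"wz": 0,"grip": 0.45},
    {"dx": 0,"dy": 1,"dz": 53,"wx": 0,"wy": 0,"wz": 0,"grip": 0.45},
    {"dx": 0,"dy": 1,"dz": 54,"wx": 0,"wy": 0,"wz": 0,"grip": 0.45},
    {"dx": 0,"dy": 1,"dz": 54,"wx": 0,"wy": 0,"wz": 0,"grip": 0.8},
    {"dx": 0,"dy": 1,"dz": 54,"wx": 0,"wy": 0,"wz": 0,"grip": 0.8},
    {"dx": 0,"dy": 1,"dz": 54,"wx": 0,"wy": 0,"wz": 0,"grip": 0.8},
    {"dx": 0,"dy": 1,"dz": 54,"wx": 0,"wy": 0,"wz": 0,"grip": 0.8},
  ],
  grip_force=40,
)

```text
clock: 3.55
ee_pos: [0.5848, -0.1262, 0.0188]
tool_rot: [2.06, 2.369, 0.001]
ft_force: [-2.8, -0.7, 8.2]
opening: 0.0268
```

```bash
python3 - <<'E'
from h import *
seq([.584,-.126,.12,8],[.577,.141,.12,-3],[.577,.141,.026,-3])
E
```

```text
pos [ 0.5848 -0.1262  0.0188] jaw 8.0 q6 -0.39 q1 -0.26 open 0.0268 t 3.55
d mm [   0.2   -0.6 -101.2] w deg [ 0.1  0.1 -0. ] alt [ 0.1  0.1 -0. ]
pos [ 0.5848 -0.1262  0.0188] jaw 8.0 q6 -0.39 q1 -0.26 open 0.0268 t 3.55
d mm [ 265.6   29.5 -101.5] w deg [ 0.1  0.1 11. ] alt [ 0.1  0.1 11. ]
pos [ 0.5848 -0.1262  0.0188] jaw 8.0 q6 -0.39 q1 -0.26 open 0.0268 t 3.55
d mm [265.7  29.3  -7.5] w deg [ 0.1  0.1 11. ] alt [ 0.1  0.1 11. ]
```

>>> drive_tool(
  deltas=[
    {"dx": 0,"dy": 0,"dz": -50,"wx": 0,"wy": 0,"wz": 0,"grip": 0.8},
    {"dx": 0,"dy": 0,"dz": -101,"wx": 0,"wy": 0,"wz": 0,"grip": 0.8},
    {"dx": 265,"dy": 29,"dz": -101,"wx": 0,"wy": 0,"wz": 11,"grip": 0.8},
    {"dx": 265,"dy": 29,"dz": -101,"wx": 0,"wy": 0,"wz": 11,"grip": 0.8},
    {"dx": 265,"dy": 29,"dz": -101,"wx": 0,"wy": 0,"wz": 11,"grip": 0.8},
    {"dx": 265,"dy": 29,"dz": -101,"wx": 0,"wy": 0,"wz": 11,"grip": 0.8},
    {"dx": 265,"dy": 29,"dz": -101,"wx": 0,"wy": 0,"wz": 11,"grip": 0.8},
    {"dx": 265,"dy": 29,"dz": -101,"wx": 0,"wy": 0,"wz": 11,"grip": 0.8},
    {"dx": 265,"dy": 29,"dz": -101,"wx": 0,"wy": 0,"wz": 11,"grip": 0.8},
    {"dx": 265,"dy": 29,"dz": -60,"wx": 0,"wy": 0,"wz": 11,"grip": 0.8},
    {"dx": 265,"dy": 29,"dz": -60,"wx": 0,"wy": 0,"wz": 11,"grip": 0.8},
  ],
)

```text
clock: 4.65
ee_pos: [0.574, 0.1397, 0.073]
tool_rot: [-2.277, -2.16, 0.008]
ft_force: [-1.2, -0.2, -0.3]
opening: 0.027
```

```bash
python3 - <<'E'
from h import *
seq([.577,.141,.026,-3])
s=get_state(); c=cam("wrist"); cv2.imwrite("pics/w3.png",c["pixels"][:,:,::-1])
c=cam("top"); crop(bright(c["pixels"]),120,100,270,220,5,"pics/t3.png")
E
```

```text
pos [0.574  0.1397 0.073 ] jaw -3.0 q6 0.25 q1 0.2 open 0.027 t 4.65
d mm [ 1.5  3.2 47. ] w deg [-0.3  0.1 -0. ] alt [-0.3  0.1 -0. ]
```

View pics/w3.png

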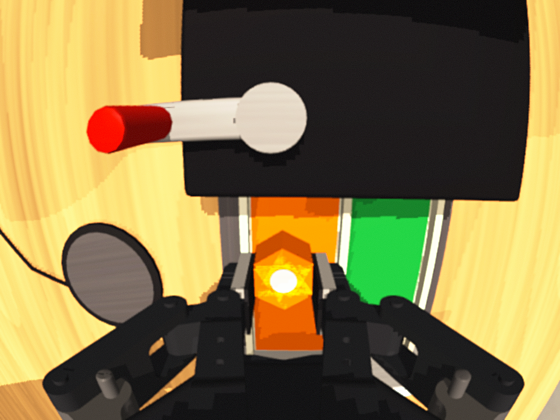

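View pics/t3.png

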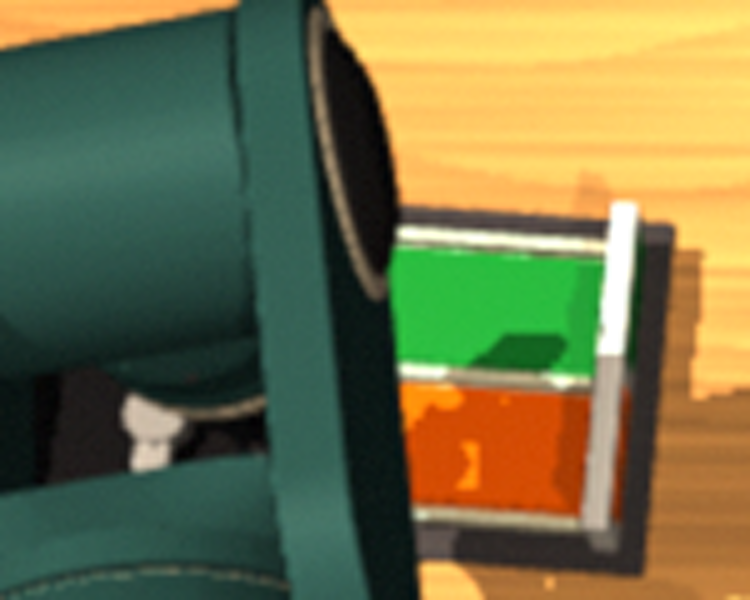

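```bash
python3 - <<'E'
from h import *
s=get_state(); c=cam("wrist")
print(watz(c,s,[[251,210],[339,210],[256,340],[328,340],[285,350]],.012).round(4)); print(watz(c,s,[[245,210],[345,210],[435,210]],.022).round(4))
print(wproj(c,s,[[.577,.141,.012],[.575,.099,.012],[.573,.057,.012]]))
E
```

```text
[[0.5555 0.1512 0.012 ]
 [0.6148 0.1481 0.012 ]
 [0.549  0.0404 0.012 ]
 [0.6078 0.0368 0.012 ]
 [0.5721 0.0283 0.012 ]]
[[0.5528 0.1545 0.022 ]
 [0.6171 0.151  0.022 ]
 [0.6816 0.1476 0.022 ]]
[[283.7927766  222.79958233]
 [284.08893374 277.26614964]
 [284.32813411 323.28722041]]
```

>>> drive_tool(
  deltas=[
    {"dx": 2,"dy": 7,"dz": 25,"wx": 0,"wy": 0,"wz": 0,"grip": 0.8},
    {"dx": 2,"dy": 7,"dz": 40,"wx": 0,"wy": 0,"wz": 0,"grip": 0.8},
    {"dx": 2,"dy": 7,"dz": 46,"wx": 0,"wy": 0,"wz": 0,"grip": 0.8},
    {"dx": 2,"dy": 7,"dz": 46,"wx": 0,"wy": 0,"wz": 0,"grip": 0.8},
    {"dx": 2,"dy": 7,"dz": 46,"wx": 0,"wy": 0,"wz": 0,"grip": 0.5},
    {"dx": 2,"dy": 7,"dz": 46,"wx": 0,"wy": 0,"wz": 0,"grip": 0.5},
    {"dx": 2,"dy": 7,"dz": 46,"wx": 0,"wy": 0,"wz": 0,"grip": 0.5},
    {"dx": 2,"dy": 7,"dz": 0,"wx": 0,"wy": 0,"wz": 0,"grip": 0.5},
    {"dx": 2,"dy": 7,"dz": -40,"wx": 0,"wy": 0,"wz": 0,"grip": 0.5},
    {"dx": 2,"dy": 7,"dz": -40,"wx": 0,"wy": 0,"wz": 0,"grip": 0.45},
  ],
)

```text
clock: 5.8
ee_pos: [0.5853, 0.1428, 0.1233]
tool_rot: [2.276, 2.159, 0.011]
ft_force: [0.4, -0.1, -0.6]
opening: 0.0468
```

```bash
python3 - <<'E'
from h import *
s=get_state(); c=cam("wrist"); cv2.imwrite("pics/w4.png",c["pixels"][:,:,::-1])
seq([.521,-.1375,.12,8],[.521,-.1375,.07,8],[.521,-.1375,.019,8])
E
```

```text
pos [0.5843 0.1426 0.1203] jaw -3.0 q6 0.25 q1 0.2 open 0.0468 t 5.85
d mm [-283.   -48.5   -0.4] w deg [  0.3  -0.  -11. ] alt [  0.3  -0.  -11. ]
pos [0.5843 0.1426 0.1203] jaw -3.0 q6 0.25 q1 0.2 open 0.0468 t 5.85
d mm [-283.1  -48.7   49.6] w deg [  0.3  -0.  -11. ] alt [  0.3  -0.  -11. ]
pos [0.5843 0.1426 0.1203] jaw -3.0 q6 0.25 q1 0.2 open 0.0468 t 5.85
d mm [-283.2  -49.   100.6] w deg [  0.3  -0.  -11. ] alt [  0.3  -0.  -11. ]
```

View pics/w4.png

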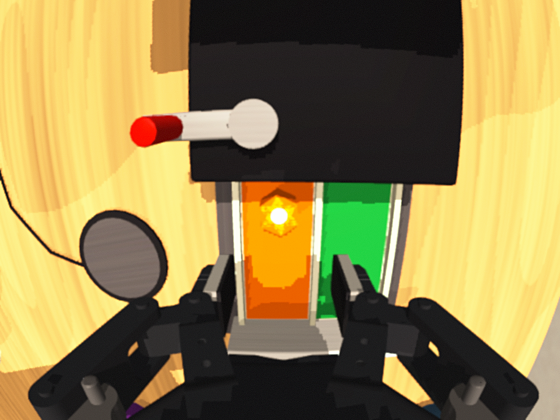

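>>> drive_tool(
  deltas=[
    {"dx": -283,"dy": -49,"dz": 0,"wx": 0,"wy": 0,"wz": -11,"grip": 0.45},
    {"dx": -283,"dy": -49,"dz": 0,"wx": 0,"wy": 0,"wz": -11,"grip": 0.45},
    {"dx": -283,"dy": -49,"dz": 0,"wx": 0,"wy": 0,"wz": -11,"grip": 0.45},
    {"dx": -283,"dy": -49,"dz": 0,"wx": 0,"wy": 0,"wz": -11,"grip": 0.45},
    {"dx": -283,"dy": -49,"dz": 0,"wx": 0,"wy": 0,"wz": -11,"grip": 0.45},
    {"dx": -283,"dy": -49,"dz": 0,"wx": 0,"wy": 0,"wz": -11,"grip": 0.45},
    {"dx": -283,"dy": -49,"dz": 40,"wx": 0,"wy": 0,"wz": -11,"grip": 0.45},
    {"dx": -283,"dy": -49,"dz": 50,"wx": 0,"wy": 0,"wz": -11,"grip": 0.45},
    {"dx": -283,"dy": -49,"dz": 50,"wx": 0,"wy": 0,"wz": -11,"grip": 0.45},
    {"dx": -283,"dy": -49,"dz": 50,"wx": 0,"wy": 0,"wz": -11,"grip": 0.45},
  ],
)

```text
clock: 6.85
ee_pos: [0.5195, -0.1371, 0.0674]
tool_rot: [-2.06, -2.372, -0.0]
ft_force: [0.1, 0.3, 0.2]
opening: 0.0471
```

```bash
python3 - <<'E'
from h import *
s=get_state(); c=cam("wrist"); crop(c["pixels"],150,150,410,330,3,"pics/w5.png")
seq([.521,-.1375,.019,8],[.521,-.1375,.12,8],[.579,.099,.12,-3],[.579,.099,.026,-3])
E
```

```text
pos [ 0.5198 -0.1371  0.0679] jaw 8.0 q6 -0.45 q1 -0.31 open 0.0467 t 6.9
d mm [-0.5  1.1 48.9] w deg [0.1 0.  0. ] alt [0.1 0.  0. ]
pos [ 0.5198 -0.1371  0.0679] jaw 8.0 q6 -0.45 q1 -0.31 open 0.0467 t 6.9
d mm [ -0.6   1.2 -52.1] w deg [0.1 0.  0. ] alt [0.1 0.  0. ]
pos [ 0.5198 -0.1371  0.0679] jaw 8.0 q6 -0.45 q1 -0.31 open 0.0467 t 6.9
d mm [225.5  91.7 -52.1] w deg [ 0.1  0.  11. ] alt [ 0.1  0.  11. ]
pos [ 0.5198 -0.1371  0.0679] jaw 8.0 q6 -0.45 q1 -0.31 open 0.0467 t 6.9
d mm [225.5  91.6  41.9] w deg [ 0.1  0.  11. ] alt [ 0.1  0.  11. ]
```

View pics/w5.png

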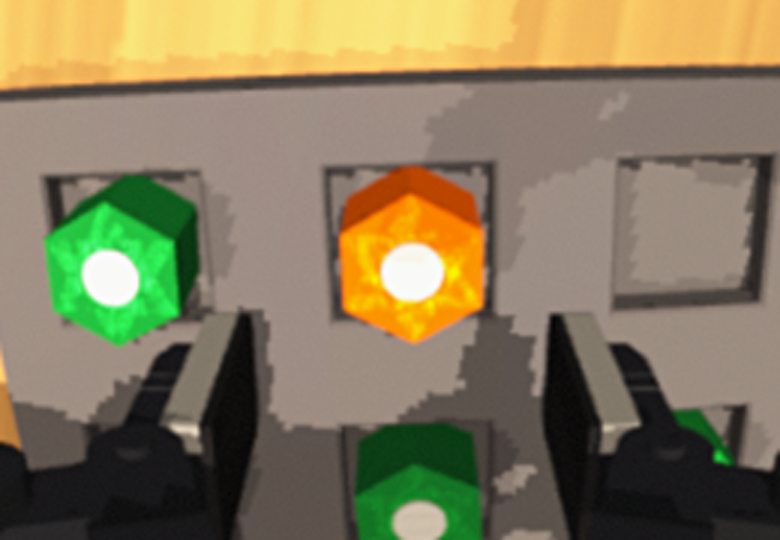

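>>> drive_tool(
  deltas=[
    {"dx": 0,"dy": 3,"dz": 35,"wx": 0,"wy": 0,"wz": 0,"grip": 0.45},
    {"dx": 0,"dy": 3,"dz": 49,"wx": 0,"wy": 0,"wz": 0,"grip": 0.45},
    {"dx": 0,"dy": 3,"dz": 49,"wx": 0,"wy": 0,"wz": 0,"grip": 0.45},
    {"dx": 0,"dy": 3,"dz": 49,"wx": 0,"wy": 0,"wz": 0,"grip": 0.8},
    {"dx": 0,"dy": 3,"dz": 49,"wx": 0,"wy": 0,"wz": 0,"grip": 0.8},
    {"dx": 0,"dy": 3,"dz": 49,"wx": 0,"wy": 0,"wz": 0,"grip": 0.8},
    {"dx": 0,"dy": 3,"dz": 49,"wx": 0,"wy": 0,"wz": 0,"grip": 0.8},
    {"dx": 0,"dy": 3,"dz": 0,"wx": 0,"wy": 0,"wz": 0,"grip": 0.8},
    {"dx": 0,"dy": 3,"dz": -50,"wx": 0,"wy": 0,"wz": 0,"grip": 0.8},
    {"dx": 0,"dy": 3,"dz": -52,"wx": 0,"wy": 0,"wz": 0,"grip": 0.8},
  ],
)

```text
clock: 7.9
ee_pos: [0.5246, -0.1381, 0.1264]
tool_rot: [2.056, 2.364, 0.006]
ft_force: [0.5, -0.3, -0.3]
opening: 0.0267
```

```bash
python3 - <<'E'
from h import *
seq([.579,.099,.12,-3],[.579,.099,.026,-3])
E
```

```text
pos [ 0.5246 -0.1381  0.1264] jaw 8.0 q6 -0.44 q1 -0.3 open 0.0267 t 7.9
d mm [227.3  86.7   6.2] w deg [ 0.5  0.2 11. ] alt [ 0.5  0.2 11. ]
pos [ 0.5246 -0.1381  0.1264] jaw 8.0 q6 -0.44 q1 -0.3 open 0.0267 t 7.9
d mm [227.7  85.9 100.1] w deg [ 0.5  0.2 11. ] alt [ 0.5  0.2 11. ]
```

>>> drive_tool(
  deltas=[
    {"dx": 227,"dy": 88,"dz": 0,"wx": 0,"wy": 0,"wz": 11,"grip": 0.8},
    {"dx": 227,"dy": 88,"dz": 0,"wx": 0,"wy": 0,"wz": 11,"grip": 0.8},
    {"dx": 227,"dy": 88,"dz": 0,"wx": 0,"wy": 0,"wz": 11,"grip": 0.8},
    {"dx": 227,"dy": 88,"dz": 0,"wx": 0,"wy": 0,"wz": 11,"grip": 0.8},
    {"dx": 227,"dy": 88,"dz": 0,"wx": 0,"wy": 0,"wz": 11,"grip": 0.8},
    {"dx": 227,"dy": 88,"dz": 30,"wx": 0,"wy": 0,"wz": 11,"grip": 0.8},
    {"dx": 227,"dy": 88,"dz": 60,"wx": 0,"wy": 0,"wz": 11,"grip": 0.8},
    {"dx": 227,"dy": 88,"dz": 60,"wx": 0,"wy": 0,"wz": 11,"grip": 0.8},
    {"dx": 227,"dy": 88,"dz": 60,"wx": 0,"wy": 0,"wz": 11,"grip": 0.8},
  ],
)

```text
clock: 8.8
ee_pos: [0.5779, 0.0996, 0.0596]
tool_rot: [2.279, 2.162, -0.0]
ft_force: [0.5, 0.1, 0.5]
opening: 0.027
```

```bash
python3 - <<'E'
from h import *
seq([.579,.099,.026,-3])
s=get_state(); c=cam("wrist"); cv2.imwrite("pics/w6.png",c["pixels"][:,:,::-1])
E
```

```text
pos [0.5779 0.0996 0.0596] jaw -3.0 q6 0.18 q1 0.13 open 0.027 t 8.8
d mm [-0.5  1.2 33.6] w deg [-0.  0. -0.] alt [-0.  0. -0.]
```

View pics/w6.png

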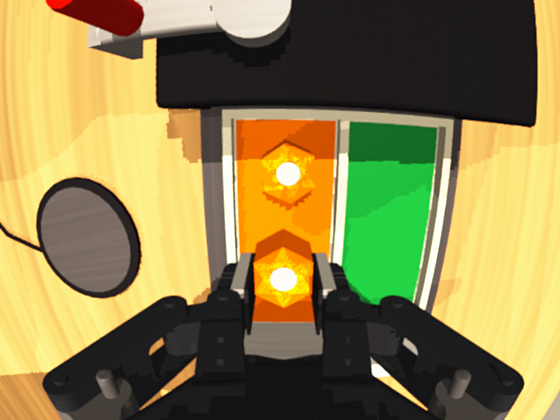

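>>> drive_tool(
  deltas=[
    {"dx": 0,"dy": 2,"dz": 25,"wx": 0,"wy": 0,"wz": 0,"grip": 0.8},
    {"dx": 0,"dy": 2,"dz": 33,"wx": 0,"wy": 0,"wz": 0,"grip": 0.8},
    {"dx": 0,"dy": 2,"dz": 33,"wx": 0,"wy": 0,"wz": 0,"grip": 0.8},
    {"dx": 0,"dy": 2,"dz": 33,"wx": 0,"wy": 0,"wz": 0,"grip": 0.5},
    {"dx": 0,"dy": 2,"dz": 33,"wx": 0,"wy": 0,"wz": 0,"grip": 0.5},
    {"dx": 0,"dy": 2,"dz": 33,"wx": 0,"wy": 0,"wz": 0,"grip": 0.5},
    {"dx": 0,"dy": 2,"dz": -15,"wx": 0,"wy": 0,"wz": 0,"grip": 0.5},
    {"dx": 0,"dy": 2,"dz": -60,"wx": 0,"wy": 0,"wz": 0,"grip": 0.45},
    {"dx": 0,"dy": 2,"dz": -60,"wx": 0,"wy": 0,"wz": 0,"grip": 0.45},
    {"dx": 0,"dy": 2,"dz": -60,"wx": 0,"wy": 0,"wz": 0,"grip": 0.45},
  ],
)

```text
clock: 9.85
ee_pos: [0.5803, 0.0997, 0.1202]
tool_rot: [2.278, 2.161, 0.003]
ft_force: [-0.2, -0.5, -0.7]
opening: 0.0471
```

```bash
python3 - <<'E'
from h import *
seq([.472,-.209,.12,5],[.472,-.209,.07,5])
E
```

```text
pos [0.5803 0.0997 0.1202] jaw -3.0 q6 0.18 q1 0.13 open 0.0471 t 9.85
d mm [-3.14e+02 -9.18e+01 -2.00e-01] w deg [ 0.1 -0.  -8. ] alt [ 0.1 -0.  -8. ]
pos [0.5803 0.0997 0.1202] jaw -3.0 q6 0.18 q1 0.13 open 0.0471 t 9.85
d mm [-314.   -92.    49.8] w deg [ 0.1 -0.  -8. ] alt [ 0.1 -0.  -8. ]
```

>>> drive_tool(
  deltas=[
    {"dx": -314,"dy": -92,"dz": 0,"wx": 0,"wy": 0,"wz": -8,"grip": 0.45},
    {"dx": -314,"dy": -92,"dz": 0,"wx": 0,"wy": 0,"wz": -8,"grip": 0.45},
    {"dx": -314,"dy": -92,"dz": 0,"wx": 0,"wy": 0,"wz": -8,"grip": 0.45},
    {"dx": -314,"dy": -92,"dz": 0,"wx": 0,"wy": 0,"wz": -8,"grip": 0.45},
    {"dx": -314,"dy": -92,"dz": 0,"wx": 0,"wy": 0,"wz": -8,"grip": 0.45},
    {"dx": -314,"dy": -92,"dz": 0,"wx": 0,"wy": 0,"wz": -8,"grip": 0.45},
    {"dx": -314,"dy": -92,"dz": 20,"wx": 0,"wy": 0,"wz": -8,"grip": 0.45},
    {"dx": -314,"dy": -92,"dz": 50,"wx": 0,"wy": 0,"wz": -8,"grip": 0.45},
    {"dx": -314,"dy": -92,"dz": 50,"wx": 0,"wy": 0,"wz": -8,"grip": 0.45},
    {"dx": -314,"dy": -92,"dz": 50,"wx": 0,"wy": 0,"wz": -8,"grip": 0.45},
  ],
)

```text
clock: 10.85
ee_pos: [0.4709, -0.2087, 0.0683]
tool_rot: [-2.121, -2.314, 0.001]
ft_force: [0.6, -0.4, 0.1]
opening: 0.0466
```

```bash
python3 - <<'E'
from h import *
s=get_state(); c=cam("wrist"); crop(c["pixels"],150,150,410,330,3,"pics/w7.png")
seq([.472,-.209,.019,5])
E
```

```text
pos [ 0.4716 -0.2087  0.0694] jaw 5.0 q6 -0.55 q1 -0.47 open 0.0471 t 10.9
d mm [-0.3  0.4 50.4] w deg [-0. -0.  0.] alt [-0. -0.  0.]
```

View pics/w7.png

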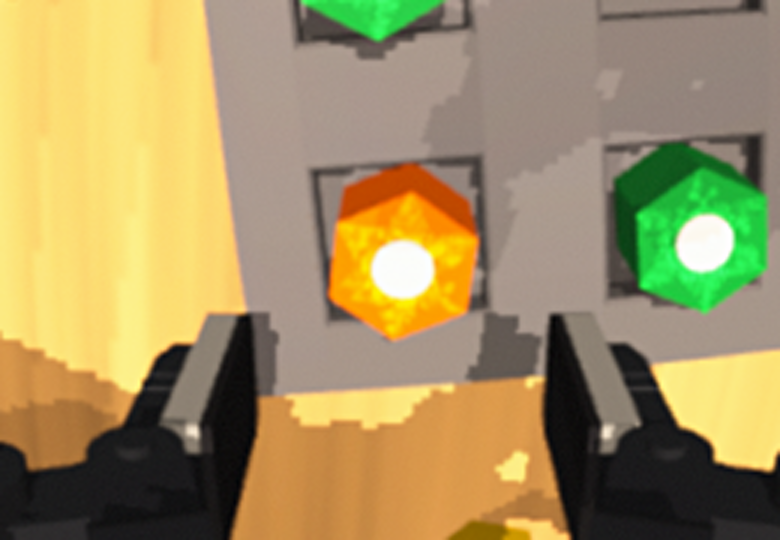

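Centred on the orange pod. Its flats are about 5° off, which the jaws will take up.

>>> drive_tool(
  deltas=[
    {"dx": 0,"dy": 1,"dz": 35,"wx": 0,"wy": 0,"wz": 4,"grip": 0.45},
    {"dx": 0,"dy": 1,"dz": 50,"wx": 0,"wy": 0,"wz": 4,"grip": 0.45},
    {"dx": 0,"dy": 1,"dz": 50,"wx": 0,"wy": 0,"wz": 4,"grip": 0.45},
    {"dx": 0,"dy": 1,"dz": 50,"wx": 0,"wy": 0,"wz": 4,"grip": 0.8},
    {"dx": 0,"dy": 1,"dz": 50,"wx": 0,"wy": 0,"wz": 4,"grip": 0.8},
    {"dx": 0,"dy": 1,"dz": 50,"wx": 0,"wy": 0,"wz": 4,"grip": 0.8},
    {"dx": 0,"dy": 1,"dz": 50,"wx": 0,"wy": 0,"wz": 4,"grip": 0.8},
    {"dx": 0,"dy": 1,"dz": 0,"wx": 0,"wy": 0,"wz": 4,"grip": 0.8},
    {"dx": 0,"dy": 1,"dz": -50,"wx": 0,"wy": 0,"wz": 4,"grip": 0.8},
    {"dx": 0,"dy": 1,"dz": -50,"wx": 0,"wy": 0,"wz": 4,"grip": 0.8},
    {"dx": 0,"dy": 1,"dz": -50,"wx": 0,"wy": 0,"wz": 4,"grip": 0.8},
  ],
)

```text
clock: 12.0
ee_pos: [0.4729, -0.2093, 0.1206]
tool_rot: [2.2, 2.238, 0.002]
ft_force: [-0.1, -0.3, -0.8]
opening: 0.0267
```

```bash
python3 - <<'E'
from h import *
seq([.577,.057,.12,-3],[.577,.057,.026,-3])
E
```

```text
pos [ 0.4729 -0.2093  0.1206] jaw 1.0 q6 -0.48 q1 -0.47 open 0.0267 t 12.0
d mm [264.5 108.7   0.6] w deg [0.2 0.1 4. ] alt [0.2 0.1 4. ]
pos [ 0.4729 -0.2093  0.1206] jaw 1.0 q6 -0.48 q1 -0.47 open 0.0267 t 12.0
d mm [264.6 108.4  94.6] w deg [0.2 0.1 4. ] alt [0.2 0.1 4. ]
```

>>> drive_tool(
  deltas=[
    {"dx": 264,"dy": 108,"dz": 0,"wx": 0,"wy": 0,"wz": 4,"grip": 0.8},
    {"dx": 264,"dy": 108,"dz": 0,"wx": 0,"wy": 0,"wz": 4,"grip": 0.8},
    {"dx": 264,"dy": 108,"dz": 0,"wx": 0,"wy": 0,"wz": 4,"grip": 0.8},
    {"dx": 264,"dy": 108,"dz": 0,"wx": 0,"wy": 0,"wz": 4,"grip": 0.8},
    {"dx": 264,"dy": 108,"dz": 0,"wx": 0,"wy": 0,"wz": 4,"grip": 0.8},
    {"dx": 264,"dy": 108,"dz": 0,"wx": 0,"wy": 0,"wz": 4,"grip": 0.8},
    {"dx": 264,"dy": 108,"dz": 30,"wx": 0,"wy": 0,"wz": 4,"grip": 0.8},
    {"dx": 264,"dy": 108,"dz": 60,"wx": 0,"wy": 0,"wz": 4,"grip": 0.8},
    {"dx": 264,"dy": 108,"dz": 60,"wx": 0,"wy": 0,"wz": 4,"grip": 0.8},
    {"dx": 264,"dy": 108,"dz": 60,"wx": 0,"wy": 0,"wz": 4,"grip": 0.8},
  ],
)

```text
clock: 13.0
ee_pos: [0.5754, 0.0567, 0.0585]
tool_rot: [-2.279, -2.161, 0.002]
ft_force: [0.7, 0.6, 0.6]
opening: 0.0263
```

```bash
python3 - <<'E'
from h import *
s=get_state(); c=cam("wrist"); cv2.imwrite("pics/w8.png",c["pixels"][:,:,::-1])
seq([.577,.057,.026,-3])
E
```

```text
pos [0.576  0.0566 0.0597] jaw -3.0 q6 0.11 q1 0.05 open 0.0263 t 13.05
d mm [ 0.5  0.9 33.7] w deg [ 0. -0. -0.] alt [ 0. -0. -0.]
```

View pics/w8.png

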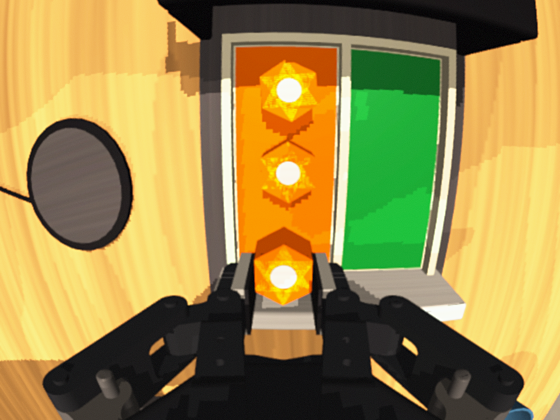

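>>> drive_tool(
  deltas=[
    {"dx": 2,"dy": 2,"dz": 25,"wx": 0,"wy": 0,"wz": 0,"grip": 0.8},
    {"dx": 2,"dy": 2,"dz": 33,"wx": 0,"wy": 0,"wz": 0,"grip": 0.8},
    {"dx": 2,"dy": 2,"dz": 33,"wx": 0,"wy": 0,"wz": 0,"grip": 0.8},
    {"dx": 2,"dy": 2,"dz": 33,"wx": 0,"wy": 0,"wz": 0,"grip": 0.5},
    {"dx": 2,"dy": 2,"dz": 33,"wx": 0,"wy": 0,"wz": 0,"grip": 0.5},
    {"dx": 2,"dy": 2,"dz": 33,"wx": 0,"wy": 0,"wz": 0,"grip": 0.5},
    {"dx": 2,"dy": 2,"dz": -15,"wx": 0,"wy": 0,"wz": 0,"grip": 0.5},
    {"dx": 2,"dy": 2,"dz": -60,"wx": 0,"wy": 0,"wz": 0,"grip": 0.45},
    {"dx": 2,"dy": 2,"dz": -60,"wx": 0,"wy": 0,"wz": 0,"grip": 0.45},
    {"dx": 2,"dy": 2,"dz": -60,"wx": 0,"wy": 0,"wz": 0,"grip": 0.45},
  ],
)

```text
clock: 14.05
ee_pos: [0.5784, 0.0587, 0.1202]
tool_rot: [2.278, 2.161, 0.003]
ft_force: [-0.2, -1.2, -0.6]
opening: 0.0469
```

```bash
python3 - <<'E'
from h import *
seq([.594,-.188,.12,-8],[.594,-.188,.07,-8])
E
```

```text
pos [0.5784 0.0587 0.1202] jaw -3.0 q6 0.11 q1 0.06 open 0.0469 t 14.05
d mm [-2.455e+02  2.860e+01  2.000e-01] w deg [ 0.1 -0.   5. ] alt [ 0.1 -0.   5. ]
pos [0.5784 0.0587 0.1202] jaw -3.0 q6 0.11 q1 0.06 open 0.0469 t 14.05
d mm [-245.5   28.4   50.2] w deg [ 0.1 -0.   5. ] alt [ 0.1 -0.   5. ]
```

>>> drive_tool(
  deltas=[
    {"dx": -245,"dy": 28,"dz": 0,"wx": 0,"wy": 0,"wz": 5,"grip": 0.45},
    {"dx": -245,"dy": 28,"dz": 0,"wx": 0,"wy": 0,"wz": 5,"grip": 0.45},
    {"dx": -245,"dy": 28,"dz": 0,"wx": 0,"wy": 0,"wz": 5,"grip": 0.45},
    {"dx": -245,"dy": 28,"dz": 0,"wx": 0,"wy": 0,"wz": 5,"grip": 0.45},
    {"dx": -245,"dy": 28,"dz": 0,"wx": 0,"wy": 0,"wz": 5,"grip": 0.45},
    {"dx": -245,"dy": 28,"dz": 30,"wx": 0,"wy": 0,"wz": 5,"grip": 0.45},
    {"dx": -245,"dy": 28,"dz": 50,"wx": 0,"wy": 0,"wz": 5,"grip": 0.45},
    {"dx": -245,"dy": 28,"dz": 50,"wx": 0,"wy": 0,"wz": 5,"grip": 0.45},
    {"dx": -245,"dy": 28,"dz": 50,"wx": 0,"wy": 0,"wz": 5,"grip": 0.45},
  ],
)

```text
clock: 14.95
ee_pos: [0.5926, -0.1873, 0.0683]
tool_rot: [-2.37, -2.06, 0.001]
ft_force: [-0.7, 0.1, 0.3]
opening: 0.047
```

```bash
python3 - <<'E'
from h import *
s=get_state(); c=cam("wrist"); crop(c["pixels"],150,150,410,330,3,"pics/w9.png")
seq([.594,-.188,.019,-8])
E
```

```text
pos [ 0.5931 -0.1873  0.0693] jaw -8.0 q6 -0.21 q1 -0.35 open 0.0468 t 15.0
d mm [-0.6  1.  50.3] w deg [ 0.  0. -0.] alt [ 0.  0. -0.]
```

View pics/w9.png

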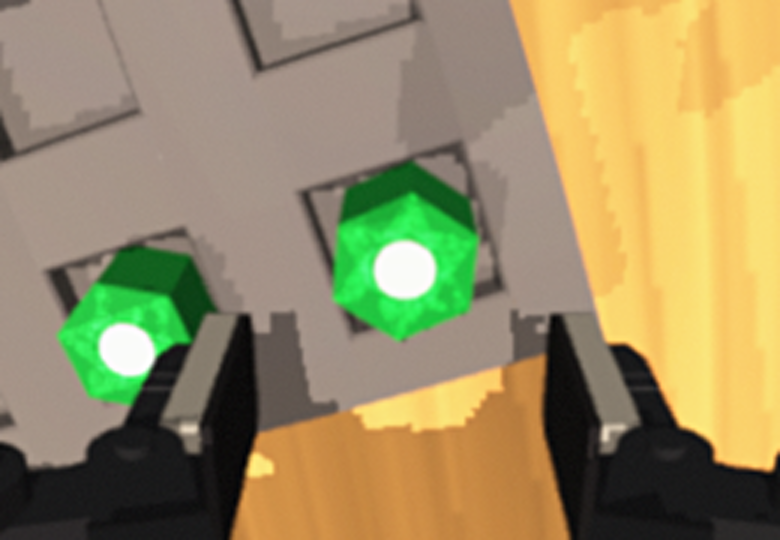

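>>> drive_tool(
  deltas=[
    {"dx": 0,"dy": 1,"dz": 35,"wx": 0,"wy": 0,"wz": 0,"grip": 0.47},
    {"dx": 0,"dy": 1,"dz": 50,"wx": 0,"wy": 0,"wz": 0,"grip": 0.47},
    {"dx": 0,"dy": 1,"dz": 50,"wx": 0,"wy": 0,"wz": 0,"grip": 0.47},
    {"dx": 0,"dy": 1,"dz": 50,"wx": 0,"wy": 0,"wz": 0,"grip": 0.8},
    {"dx": 0,"dy": 1,"dz": 50,"wx": 0,"wy": 0,"wz": 0,"grip": 0.8},
    {"dx": 0,"dy": 1,"dz": 50,"wx": 0,"wy": 0,"wz": 0,"grip": 0.8},
    {"dx": 0,"dy": 1,"dz": 50,"wx": 0,"wy": 0,"wz": 0,"grip": 0.8},
    {"dx": 0,"dy": 1,"dz": 0,"wx": 0,"wy": 0,"wz": 0,"grip": 0.8},
    {"dx": 0,"dy": 1,"dz": -50,"wx": 0,"wy": 0,"wz": 0,"grip": 0.8},
    {"dx": 0,"dy": 1,"dz": -50,"wx": 0,"wy": 0,"wz": 0,"grip": 0.8},
    {"dx": 0,"dy": 1,"dz": -50,"wx": 0,"wy": 0,"wz": 0,"grip": 0.8},
  ],
)

```text
clock: 16.1
ee_pos: [0.5945, -0.1879, 0.1205]
tool_rot: [2.369, 2.059, 0.002]
ft_force: [-0.6, 0.3, -1.4]
opening: 0.0268
```

```bash
python3 - <<'E'
from h import *
seq([.6455,.137,.12,-3],[.6455,.137,.06,-3])
E
```

```text
pos [ 0.5945 -0.1879  0.1205] jaw -8.0 q6 -0.21 q1 -0.35 open 0.0268 t 16.1
d mm [3.288e+02 5.100e+00 3.000e-01] w deg [ 0.2  0.  -5. ] alt [ 0.2  0.  -5. ]
pos [ 0.5945 -0.1879  0.1205] jaw -8.0 q6 -0.21 q1 -0.35 open 0.0268 t 16.1
d mm [328.8   4.9  60.3] w deg [ 0.2  0.  -5. ] alt [ 0.2  0.  -5. ]
```

>>> drive_tool(
  deltas=[
    {"dx": 329,"dy": 5,"dz": 0,"wx": 0,"wy": 0,"wz": -5,"grip": 0.8},
    {"dx": 329,"dy": 5,"dz": 0,"wx": 0,"wy": 0,"wz": -5,"grip": 0.8},
    {"dx": 329,"dy": 5,"dz": 0,"wx": 0,"wy": 0,"wz": -5,"grip": 0.8},
    {"dx": 329,"dy": 5,"dz": 0,"wx": 0,"wy": 0,"wz": -5,"grip": 0.8},
    {"dx": 329,"dy": 5,"dz": 0,"wx": 0,"wy": 0,"wz": -5,"grip": 0.8},
    {"dx": 329,"dy": 5,"dz": 0,"wx": 0,"wy": 0,"wz": -5,"grip": 0.8},
    {"dx": 329,"dy": 5,"dz": 0,"wx": 0,"wy": 0,"wz": -5,"grip": 0.8},
    {"dx": 329,"dy": 5,"dz": 30,"wx": 0,"wy": 0,"wz": -5,"grip": 0.8},
    {"dx": 329,"dy": 5,"dz": 60,"wx": 0,"wy": 0,"wz": -5,"grip": 0.8},
    {"dx": 329,"dy": 5,"dz": 60,"wx": 0,"wy": 0,"wz": -5,"grip": 0.8},
    {"dx": 329,"dy": 5,"dz": 60,"wx": 0,"wy": 0,"wz": -5,"grip": 0.8},
  ],
)

```text
clock: 17.2
ee_pos: [0.6444, 0.1373, 0.0582]
tool_rot: [-2.279, -2.161, 0.002]
ft_force: [-0.1, -0.5, -0.2]
opening: 0.0267
```

```bash
python3 - <<'E'
from h import *
s=get_state(); c=cam("wrist"); cv2.imwrite("pics/w10.png",c["pixels"][:,:,::-1])
seq([.6455,.137,.026,-3])
E
```

```text
pos [0.6451 0.1373 0.0596] jaw -3.0 q6 0.22 q1 0.17 open 0.0268 t 17.25
d mm [-0.3  0.4 33.6] w deg [ 0. -0. -0.] alt [ 0. -0. -0.]
```

View pics/w10.png

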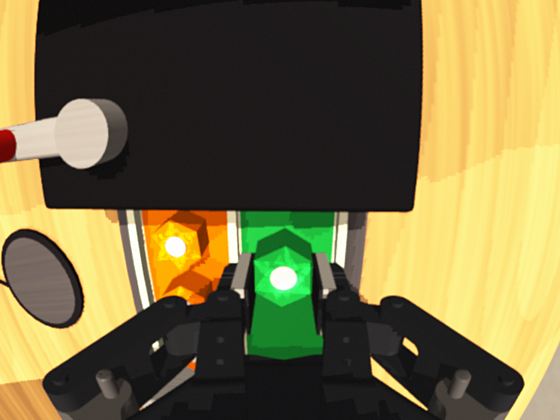

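>>> drive_tool(
  deltas=[
    {"dx": 0,"dy": 3,"dz": 25,"wx": 0,"wy": 0,"wz": 0,"grip": 0.8},
    {"dx": 0,"dy": 3,"dz": 33,"wx": 0,"wy": 0,"wz": 0,"grip": 0.8},
    {"dx": 0,"dy": 3,"dz": 33,"wx": 0,"wy": 0,"wz": 0,"grip": 0.8},
    {"dx": 0,"dy": 3,"dz": 33,"wx": 0,"wy": 0,"wz": 0,"grip": 0.5},
    {"dx": 0,"dy": 3,"dz": 33,"wx": 0,"wy": 0,"wz": 0,"grip": 0.5},
    {"dx": 0,"dy": 3,"dz": 33,"wx": 0,"wy": 0,"wz": 0,"grip": 0.5},
    {"dx": 0,"dy": 3,"dz": -15,"wx": 0,"wy": 0,"wz": 0,"grip": 0.5},
    {"dx": 0,"dy": 3,"dz": -60,"wx": 0,"wy": 0,"wz": 0,"grip": 0.45},
    {"dx": 0,"dy": 3,"dz": -60,"wx": 0,"wy": 0,"wz": 0,"grip": 0.45},
    {"dx": 0,"dy": 3,"dz": -60,"wx": 0,"wy": 0,"wz": 0,"grip": 0.45},
  ],
)

```text
clock: 18.25
ee_pos: [0.6483, 0.1374, 0.1203]
tool_rot: [2.278, 2.161, 0.003]
ft_force: [-0.9, -0.2, -0.4]
opening: 0.0468
```

```bash
python3 - <<'E'
from h import *
seq([.533,-.198,.12,9],[.533,-.198,.07,9])
E
```

```text
pos [0.6483 0.1374 0.1203] jaw -3.0 q6 0.22 q1 0.17 open 0.0468 t 18.25
d mm [-3.41e+02 -9.74e+01 -2.00e-01] w deg [  0.1  -0.  -12. ] alt [  0.1  -0.  -12. ]
pos [0.6483 0.1374 0.1203] jaw -3.0 q6 0.22 q1 0.17 open 0.0468 t 18.25
d mm [-341.1  -97.6   49.8] w deg [  0.1  -0.  -12. ] alt [  0.1  -0.  -12. ]
```

>>> drive_tool(
  deltas=[
    {"dx": -341,"dy": -97,"dz": 0,"wx": 0,"wy": 0,"wz": -12,"grip": 0.45},
    {"dx": -341,"dy": -97,"dz": 0,"wx": 0,"wy": 0,"wz": -12,"grip": 0.45},
    {"dx": -341,"dy": -97,"dz": 0,"wx": 0,"wy": 0,"wz": -12,"grip": 0.45},
    {"dx": -341,"dy": -97,"dz": 0,"wx": 0,"wy": 0,"wz": -12,"grip": 0.45},
    {"dx": -341,"dy": -97,"dz": 0,"wx": 0,"wy": 0,"wz": -12,"grip": 0.45},
    {"dx": -341,"dy": -97,"dz": 0,"wx": 0,"wy": 0,"wz": -12,"grip": 0.45},
    {"dx": -341,"dy": -97,"dz": 0,"wx": 0,"wy": 0,"wz": -12,"grip": 0.45},
    {"dx": -341,"dy": -97,"dz": 20,"wx": 0,"wy": 0,"wz": -12,"grip": 0.45},
    {"dx": -341,"dy": -97,"dz": 50,"wx": 0,"wy": 0,"wz": -12,"grip": 0.45},
    {"dx": -341,"dy": -97,"dz": 50,"wx": 0,"wy": 0,"wz": -12,"grip": 0.45},
    {"dx": -341,"dy": -97,"dz": 50,"wx": 0,"wy": 0,"wz": -12,"grip": 0.45},
  ],
)

```text
clock: 19.35
ee_pos: [0.5325, -0.1978, 0.0682]
tool_rot: [-2.039, -2.387, 0.001]
ft_force: [0.3, -0.4, -0.0]
opening: 0.047
```

```bash
python3 - <<'E'
from h import *
s=get_state(); c=cam("wrist"); crop(c["pixels"],150,150,410,330,3,"pics/w11.png")
seq([.533,-.198,.019,9])
E
```

```text
pos [ 0.5332 -0.1979  0.0694] jaw 9.0 q6 -0.56 q1 -0.4 open 0.0467 t 19.4
d mm [-0.1 -0.2 50.4] w deg [-0. -0. -0.] alt [-0. -0. -0.]
```

View pics/w11.png

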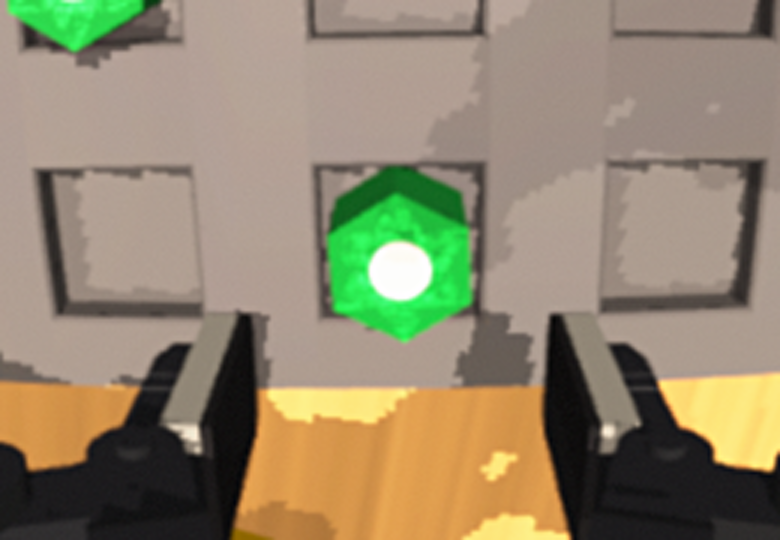

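Well centred and aligned.

>>> drive_tool(
  deltas=[
    {"dx": 0,"dy": 0,"dz": 35,"wx": 0,"wy": 0,"wz": 0,"grip": 0.47},
    {"dx": 0,"dy": 0,"dz": 50,"wx": 0,"wy": 0,"wz": 0,"grip": 0.47},
    {"dx": 0,"dy": 0,"dz": 50,"wx": 0,"wy": 0,"wz": 0,"grip": 0.47},
    {"dx": 0,"dy": 0,"dz": 50,"wx": 0,"wy": 0,"wz": 0,"grip": 0.8},
    {"dx": 0,"dy": 0,"dz": 50,"wx": 0,"wy": 0,"wz": 0,"grip": 0.8},
    {"dx": 0,"dy": 0,"dz": 50,"wx": 0,"wy": 0,"wz": 0,"grip": 0.8},
    {"dx": 0,"dy": 0,"dz": 50,"wx": 0,"wy": 0,"wz": 0,"grip": 0.8},
    {"dx": 0,"dy": 0,"dz": 0,"wx": 0,"wy": 0,"wz": 0,"grip": 0.8},
    {"dx": 0,"dy": 0,"dz": -50,"wx": 0,"wy": 0,"wz": 0,"grip": 0.8},
    {"dx": 0,"dy": 0,"dz": -50,"wx": 0,"wy": 0,"wz": 0,"grip": 0.8},
    {"dx": 0,"dy": 0,"dz": -50,"wx": 0,"wy": 0,"wz": 0,"grip": 0.8},
  ],
)

```text
clock: 20.5
ee_pos: [0.5335, -0.1984, 0.1207]
tool_rot: [2.039, 2.386, 0.001]
ft_force: [0.8, -0.2, -0.6]
opening: 0.0268
```

```bash
python3 - <<'E'
from h import *
seq([.646,.096,.12,-3],[.646,.096,.06,-3])
E
```

```text
pos [ 0.5335 -0.1984  0.1207] jaw 9.0 q6 -0.56 q1 -0.4 open 0.0268 t 20.5
d mm [273.2 157.    0.6] w deg [ 0.2  0.1 12. ] alt [ 0.2  0.1 12. ]
pos [ 0.5335 -0.1984  0.1207] jaw 9.0 q6 -0.56 q1 -0.4 open 0.0268 t 20.5
d mm [273.3 156.8  60.6] w deg [ 0.2  0.1 12. ] alt [ 0.2  0.1 12. ]
```

>>> drive_tool(
  deltas=[
    {"dx": 273,"dy": 157,"dz": 0,"wx": 0,"wy": 0,"wz": 12,"grip": 0.8},
    {"dx": 273,"dy": 157,"dz": 0,"wx": 0,"wy": 0,"wz": 12,"grip": 0.8},
    {"dx": 273,"dy": 157,"dz": 0,"wx": 0,"wy": 0,"wz": 12,"grip": 0.8},
    {"dx": 273,"dy": 157,"dz": 0,"wx": 0,"wy": 0,"wz": 12,"grip": 0.8},
    {"dx": 273,"dy": 157,"dz": 0,"wx": 0,"wy": 0,"wz": 12,"grip": 0.8},
    {"dx": 273,"dy": 157,"dz": 0,"wx": 0,"wy": 0,"wz": 12,"grip": 0.8},
    {"dx": 273,"dy": 157,"dz": 0,"wx": 0,"wy": 0,"wz": 12,"grip": 0.8},
    {"dx": 273,"dy": 157,"dz": 30,"wx": 0,"wy": 0,"wz": 12,"grip": 0.8},
    {"dx": 273,"dy": 157,"dz": 60,"wx": 0,"wy": 0,"wz": 12,"grip": 0.8},
    {"dx": 273,"dy": 157,"dz": 60,"wx": 0,"wy": 0,"wz": 12,"grip": 0.8},
    {"dx": 273,"dy": 157,"dz": 60,"wx": 0,"wy": 0,"wz": 12,"grip": 0.8},
  ],
)

```text
clock: 21.6
ee_pos: [0.645, 0.0956, 0.0585]
tool_rot: [-2.279, -2.161, 0.002]
ft_force: [-0.8, -0.3, -0.1]
opening: 0.0269
```

```bash
python3 - <<'E'
from h import *
s=get_state(); c=cam("wrist"); cv2.imwrite("pics/w12.png",c["pixels"][:,:,::-1])
seq([.646,.096,.026,-3])
E
```

```text
pos [0.6457 0.0957 0.0598] jaw -3.1 q6 0.16 q1 0.11 open 0.0268 t 21.65
d mm [ 0.3  0.2 33.8] w deg [ 0.  -0.  -0.1] alt [ 0.  -0.  -0.1]
```

View pics/w12.png

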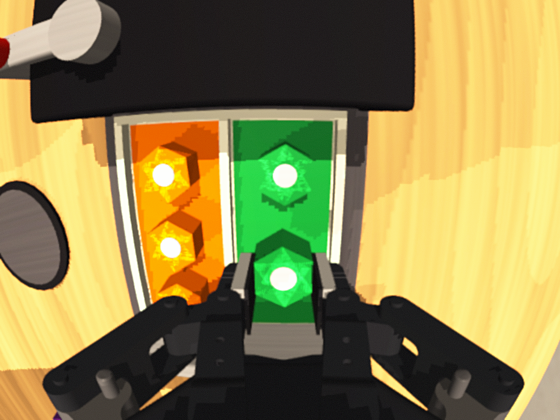

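>>> drive_tool(
  deltas=[
    {"dx": 0,"dy": 1,"dz": 25,"wx": 0,"wy": 0,"wz": 0,"grip": 0.8},
    {"dx": 0,"dy": 1,"dz": 33,"wx": 0,"wy": 0,"wz": 0,"grip": 0.8},
    {"dx": 0,"dy": 1,"dz": 33,"wx": 0,"wy": 0,"wz": 0,"grip": 0.8},
    {"dx": 0,"dy": 1,"dz": 33,"wx": 0,"wy": 0,"wz": 0,"grip": 0.5},
    {"dx": 0,"dy": 1,"dz": 33,"wx": 0,"wy": 0,"wz": 0,"grip": 0.5},
    {"dx": 0,"dy": 1,"dz": 33,"wx": 0,"wy": 0,"wz": 0,"grip": 0.5},
    {"dx": 0,"dy": 1,"dz": -15,"wx": 0,"wy": 0,"wz": 0,"grip": 0.5},
    {"dx": 0,"dy": 1,"dz": -60,"wx": 0,"wy": 0,"wz": 0,"grip": 0.45},
    {"dx": 0,"dy": 1,"dz": -60,"wx": 0,"wy": 0,"wz": 0,"grip": 0.45},
    {"dx": 0,"dy": 1,"dz": -60,"wx": 0,"wy": 0,"wz": 0,"grip": 0.45},
  ],
)

```text
clock: 22.65
ee_pos: [0.6469, 0.0961, 0.1202]
tool_rot: [2.278, 2.161, 0.003]
ft_force: [0.5, 0.3, -1.4]
opening: 0.0468
```

```bash
python3 - <<'E'
from h import *
seq([.461,-.1475,.12,8],[.461,-.1475,.07,8])
E
```

```text
pos [0.6469 0.0961 0.1202] jaw -3.0 q6 0.16 q1 0.11 open 0.0468 t 22.65
d mm [-253.  -172.8   -0.3] w deg [  0.1  -0.  -11. ] alt [  0.1  -0.  -11. ]
pos [0.6469 0.0961 0.1202] jaw -3.0 q6 0.16 q1 0.11 open 0.0468 t 22.65
d mm [-253.1 -172.9   49.7] w deg [  0.1  -0.  -11. ] alt [  0.1  -0.  -11. ]
```

>>> drive_tool(
  deltas=[
    {"dx": -253,"dy": -173,"dz": 0,"wx": 0,"wy": 0,"wz": -11,"grip": 0.45},
    {"dx": -253,"dy": -173,"dz": 0,"wx": 0,"wy": 0,"wz": -11,"grip": 0.45},
    {"dx": -253,"dy": -173,"dz": 0,"wx": 0,"wy": 0,"wz": -11,"grip": 0.45},
    {"dx": -253,"dy": -173,"dz": 0,"wx": 0,"wy": 0,"wz": -11,"grip": 0.45},
    {"dx": -253,"dy": -173,"dz": 0,"wx": 0,"wy": 0,"wz": -11,"grip": 0.45},
    {"dx": -253,"dy": -173,"dz": 0,"wx": 0,"wy": 0,"wz": -11,"grip": 0.45},
    {"dx": -253,"dy": -173,"dz": 0,"wx": 0,"wy": 0,"wz": -11,"grip": 0.45},
    {"dx": -253,"dy": -173,"dz": 20,"wx": 0,"wy": 0,"wz": -11,"grip": 0.45},
    {"dx": -253,"dy": -173,"dz": 50,"wx": 0,"wy": 0,"wz": -11,"grip": 0.45},
    {"dx": -253,"dy": -173,"dz": 50,"wx": 0,"wy": 0,"wz": -11,"grip": 0.45},
    {"dx": -253,"dy": -173,"dz": 50,"wx": 0,"wy": 0,"wz": -11,"grip": 0.45},
  ],
)

```text
clock: 23.75
ee_pos: [0.4601, -0.1471, 0.0685]
tool_rot: [-2.06, -2.37, 0.001]
ft_force: [1.4, 0.2, -0.1]
opening: 0.0471
```

```bash
python3 - <<'E'
from h import *
s=get_state(); c=cam("wrist"); crop(c["pixels"],150,150,410,330,3,"pics/w13.png")
seq([.461,-.1475,.019,8])
E
```

```text
pos [ 0.4607 -0.1473  0.0694] jaw 8.0 q6 -0.5 q1 -0.36 open 0.047 t 23.8
d mm [-0.2  0.3 50.4] w deg [-0. -0. -0.] alt [-0. -0. -0.]
```

View pics/w13.png

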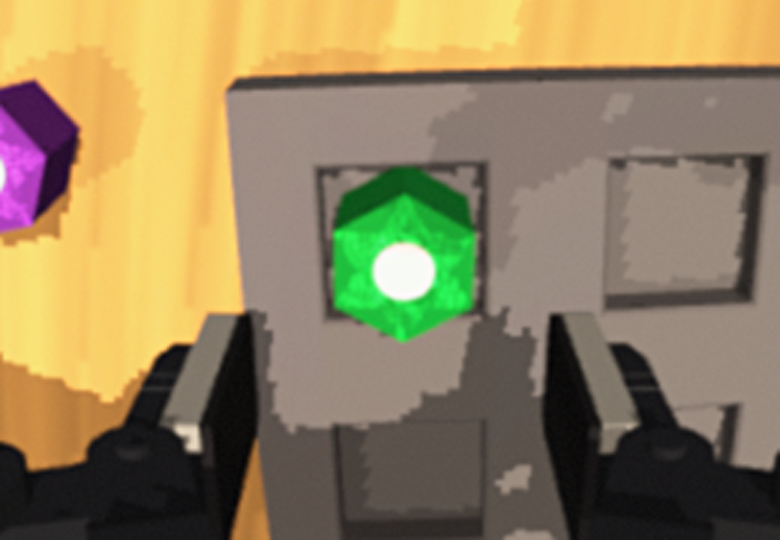

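>>> drive_tool(
  deltas=[
    {"dx": 0,"dy": 1,"dz": 35,"wx": 0,"wy": 0,"wz": 0,"grip": 0.47},
    {"dx": 0,"dy": 1,"dz": 50,"wx": 0,"wy": 0,"wz": 0,"grip": 0.47},
    {"dx": 0,"dy": 1,"dz": 50,"wx": 0,"wy": 0,"wz": 0,"grip": 0.47},
    {"dx": 0,"dy": 1,"dz": 50,"wx": 0,"wy": 0,"wz": 0,"grip": 0.8},
    {"dx": 0,"dy": 1,"dz": 50,"wx": 0,"wy": 0,"wz": 0,"grip": 0.8},
    {"dx": 0,"dy": 1,"dz": 50,"wx": 0,"wy": 0,"wz": 0,"grip": 0.8},
    {"dx": 0,"dy": 1,"dz": 50,"wx": 0,"wy": 0,"wz": 0,"grip": 0.8},
    {"dx": 0,"dy": 1,"dz": 0,"wx": 0,"wy": 0,"wz": 0,"grip": 0.8},
    {"dx": 0,"dy": 1,"dz": -50,"wx": 0,"wy": 0,"wz": 0,"grip": 0.8},
    {"dx": 0,"dy": 1,"dz": -50,"wx": 0,"wy": 0,"wz": 0,"grip": 0.8},
    {"dx": 0,"dy": 1,"dz": -50,"wx": 0,"wy": 0,"wz": 0,"grip": 0.8},
  ],
)

```text
clock: 24.9
ee_pos: [0.4619, -0.1476, 0.1205]
tool_rot: [2.06, 2.368, 0.002]
ft_force: [0.1, -0.0, -0.1]
opening: 0.0267
```

```bash
python3 - <<'E'
from h import *
seq([.644,.055,.12,-3],[.644,.055,.06,-3])
E
```

```text
pos [ 0.4619 -0.1476  0.1205] jaw 8.0 q6 -0.5 q1 -0.36 open 0.0267 t 24.9
d mm [175.4 208.5   0.8] w deg [ 0.2  0.1 11. ] alt [ 0.2  0.1 11. ]
pos [ 0.4619 -0.1476  0.1205] jaw 8.0 q6 -0.5 q1 -0.36 open 0.0267 t 24.9
d mm [175.5 208.3  60.8] w deg [ 0.2  0.1 11. ] alt [ 0.2  0.1 11. ]
```

>>> drive_tool(
  deltas=[
    {"dx": 175,"dy": 208,"dz": 0,"wx": 0,"wy": 0,"wz": 11,"grip": 0.8},
    {"dx": 175,"dy": 208,"dz": 0,"wx": 0,"wy": 0,"wz": 11,"grip": 0.8},
    {"dx": 175,"dy": 208,"dz": 0,"wx": 0,"wy": 0,"wz": 11,"grip": 0.8},
    {"dx": 175,"dy": 208,"dz": 0,"wx": 0,"wy": 0,"wz": 11,"grip": 0.8},
    {"dx": 175,"dy": 208,"dz": 0,"wx": 0,"wy": 0,"wz": 11,"grip": 0.8},
    {"dx": 175,"dy": 208,"dz": 0,"wx": 0,"wy": 0,"wz": 11,"grip": 0.8},
    {"dx": 175,"dy": 208,"dz": 0,"wx": 0,"wy": 0,"wz": 11,"grip": 0.8},
    {"dx": 175,"dy": 208,"dz": 30,"wx": 0,"wy": 0,"wz": 11,"grip": 0.8},
    {"dx": 175,"dy": 208,"dz": 60,"wx": 0,"wy": 0,"wz": 11,"grip": 0.8},
    {"dx": 175,"dy": 208,"dz": 60,"wx": 0,"wy": 0,"wz": 11,"grip": 0.8},
    {"dx": 175,"dy": 208,"dz": 60,"wx": 0,"wy": 0,"wz": 11,"grip": 0.8},
  ],
)

```text
clock: 26.0
ee_pos: [0.6425, 0.0543, 0.0586]
tool_rot: [-2.279, -2.161, 0.002]
ft_force: [0.4, -0.5, 0.8]
opening: 0.0266
```

```bash
python3 - <<'E'
from h import *
s=get_state(); c=cam("wrist"); cv2.imwrite("pics/w14.png",c["pixels"][:,:,::-1])
seq([.644,.057,.026,-3])
E
```

```text
pos [0.6432 0.0544 0.0599] jaw -3.0 q6 0.1 q1 0.04 open 0.0265 t 26.05
d mm [ 2.6  0.7 33.9] w deg [ 0.  0. -0.] alt [ 0.  0. -0.]
```

View pics/w14.png

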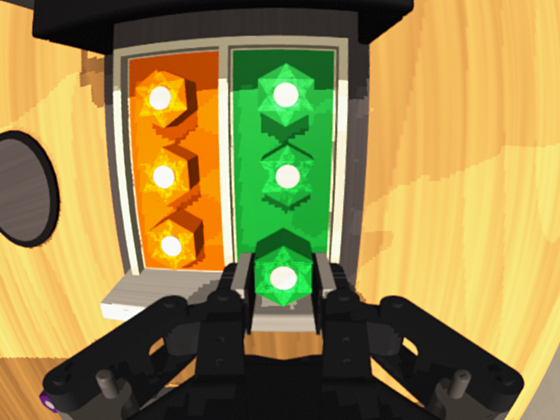

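>>> drive_tool(
  deltas=[
    {"dx": 3,"dy": 1,"dz": 25,"wx": 0,"wy": 0,"wz": 0,"grip": 0.8},
    {"dx": 3,"dy": 1,"dz": 33,"wx": 0,"wy": 0,"wz": 0,"grip": 0.8},
    {"dx": 3,"dy": 1,"dz": 33,"wx": 0,"wy": 0,"wz": 0,"grip": 0.8},
    {"dx": 3,"dy": 1,"dz": 33,"wx": 0,"wy": 0,"wz": 0,"grip": 0.5},
    {"dx": 3,"dy": 1,"dz": 33,"wx": 0,"wy": 0,"wz": 0,"grip": 0.5},
    {"dx": 3,"dy": 1,"dz": 33,"wx": 0,"wy": 0,"wz": 0,"grip": 0.5},
    {"dx": 3,"dy": 1,"dz": -15,"wx": 0,"wy": 0,"wz": 0,"grip": 0.5},
    {"dx": 3,"dy": 1,"dz": -60,"wx": 0,"wy": 0,"wz": 0,"grip": 0.45},
    {"dx": 3,"dy": 1,"dz": -60,"wx": 0,"wy": 0,"wz": 0,"grip": 0.45},
    {"dx": -100,"dy": -32,"dz": -60,"wx": 0,"wy": 0,"wz": 0,"grip": 0.8},
    {"dx": -100,"dy": -32,"dz": -60,"wx": 0,"wy": 0,"wz": 0,"grip": 0.8},
    {"dx": -100,"dy": -32,"dz": -60,"wx": 0,"wy": 0,"wz": 0,"grip": 1},
  ],
)

```text
clock: 27.25
ee_pos: [0.6044, -0.0468, 0.119]
tool_rot: [2.281, 2.159, -0.001]
ft_force: [1.0, 0.3, -1.3]
opening: 0.004
```

```bash
python3 - <<'E'
from h import *
s=get_state(); c=cam("wrist"); cv2.imwrite("pics/w15.png",c["pixels"][:,:,::-1])
print(watz(c,s,[[108,310]],.06))
c=cam("side"); crop(bright(c["pixels"],1.5),180,110,330,220,5,"pics/s15.png")
seq([.607,-.03,.035,-3])
E
```

```text
[[ 0.45414834 -0.11444621  0.06      ]]
pos [ 0.6055 -0.0446  0.1191] jaw -3.2 q6 -0.06 q1 -0.12 open 0.0002 t 27.35
d mm [14.7  0.6 84.1] w deg [ 0.   0.  -0.2] alt [ 0.   0.  -0.2]
```

View pics/w15.png

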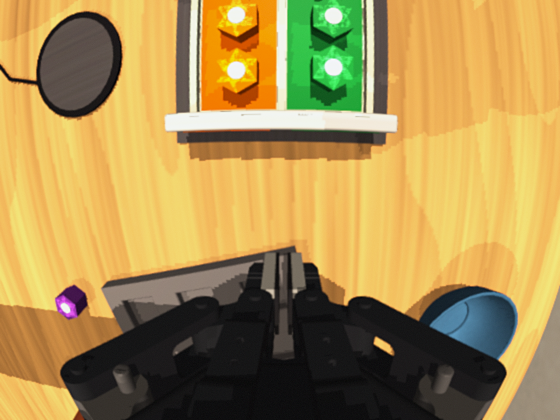

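View pics/s15.png

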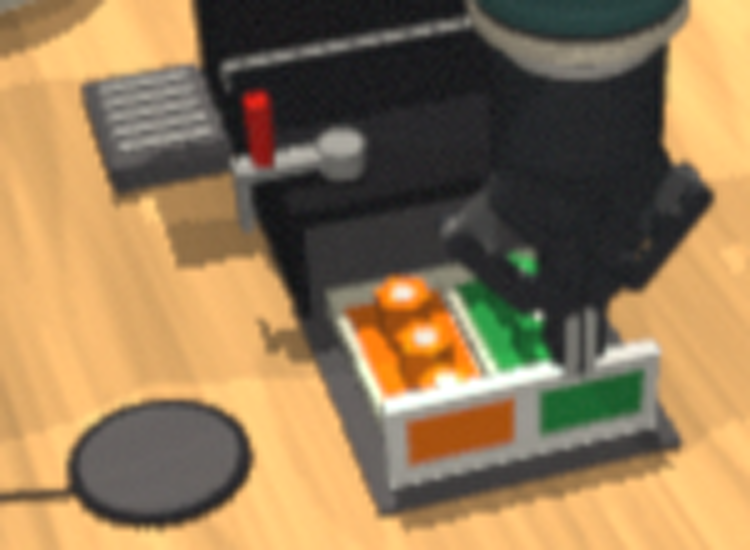

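```bash
python3 - <<'E'
from h import *
s=get_state(); c=cam("wrist")
print(watz(c,s,[[166,131],[397,131],[166,115],[396,115]],.06).round(4))
seq([.615,-.035,.12,-3.2],[.615,-.035,.045,-3.2])
E
```

```text
[[0.5347 0.0247 0.06  ]
 [0.683  0.0164 0.06  ]
 [0.5357 0.0351 0.06  ]
 [0.6824 0.0268 0.06  ]]
pos [ 0.6059 -0.0435  0.119 ] jaw -3.1 q6 -0.06 q1 -0.11 open -0.0 t 27.4
d mm [ 9.   8.6 -1. ] w deg [ 0.  -0.   0.1] alt [ 0.  -0.   0.1]
pos [ 0.6059 -0.0435  0.119 ] jaw -3.1 q6 -0.06 q1 -0.11 open -0.0 t 27.4
d mm [ 9.   8.5 74. ] w deg [ 0.  -0.   0.1] alt [ 0.  -0.   0.1]
```

>>> drive_tool(
  deltas=[
    {"dx": 0,"dy": 9,"dz": 40,"wx": 0,"wy": 0,"wz": 0,"grip": 1},
    {"dx": 0,"dy": 9,"dz": 74,"wx": 0,"wy": 0,"wz": 0,"grip": 1},
    {"dx": 20,"dy": 9,"dz": 74,"wx": 0,"wy": 0,"wz": 0,"grip": 1},
    {"dx": 40,"dy": 9,"dz": 74,"wx": 0,"wy": 0,"wz": 0,"grip": 1},
    {"dx": 48,"dy": 9,"dz": 74,"wx": 0,"wy": 0,"wz": 0,"grip": 1},
    {"dx": 54,"dy": 9,"dz": 74,"wx": 0,"wy": 0,"wz": 0,"grip": 1},
    {"dx": 60,"dy": 9,"dz": 74,"wx": 0,"wy": 0,"wz": 0,"grip": 1},
    {"dx": 68,"dy": 9,"dz": 74,"wx": 0,"wy": 0,"wz": 0,"grip": 1},
    {"dx": 78,"dy": 9,"dz": 74,"wx": 0,"wy": 0,"wz": 0,"grip": 1},
    {"dx": 90,"dy": 9,"dz": 74,"wx": 0,"wy": 0,"wz": 0,"grip": 1},
    {"dx": 102,"dy": 9,"dz": 74,"wx": 0,"wy": 0,"wz": 0,"grip": 1},
  ],
)

```text
clock: 28.5
ee_pos: [0.6203, 0.0589, 0.0449]
tool_rot: [2.279, 2.162, 0.001]
ft_force: [1.4, -1.3, 0.3]
opening: 0.0002
```

```bash
python3 - <<'E'
from h import *
s=get_state(); c=cam("wrist"); cv2.imwrite("pics/w16.png",c["pixels"][:,:,::-1]); print(s["ee_pos"],s["ft_force"])
E
```

```text
[0.62034411 0.05888857 0.04491016] [ 1.37317932 -1.26519555  0.30528114]
```

View pics/w16.png

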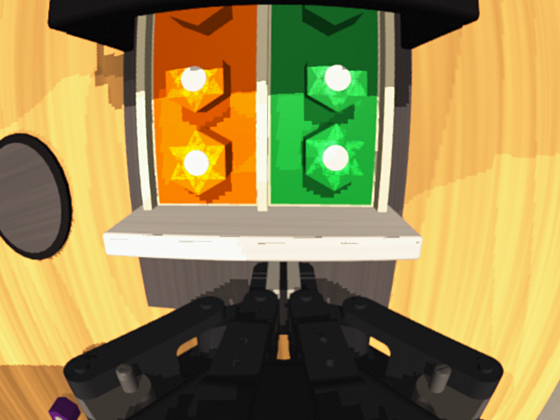

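>>> drive_tool(
  deltas=[
    {"dx": 12,"dy": 0,"dz": 0,"wx": 0,"wy": 0,"wz": 0,"grip": 1},
    {"dx": 24,"dy": 0,"dz": 0,"wx": 0,"wy": 0,"wz": 0,"grip": 1},
    {"dx": 36,"dy": 0,"dz": 0,"wx": 0,"wy": 0,"wz": 0,"grip": 1},
    {"dx": 48,"dy": 0,"dz": 0,"wx": 0,"wy": 0,"wz": 0,"grip": 1},
    {"dx": 60,"dy": 0,"dz": 0,"wx": 0,"wy": 0,"wz": 0,"grip": 1},
    {"dx": 70,"dy": 0,"dz": 0,"wx": 0,"wy": 0,"wz": 0,"grip": 1},
    {"dx": 79,"dy": 0,"dz": 0,"wx": 0,"wy": 0,"wz": 0,"grip": 1},
    {"dx": 86,"dy": 0,"dz": 0,"wx": 0,"wy": 0,"wz": 0,"grip": 1},
    {"dx": 91,"dy": 0,"dz": 0,"wx": 0,"wy": 0,"wz": 0,"grip": 1},
    {"dx": 95,"dy": 0,"dz": 0,"wx": 0,"wy": 0,"wz": 0,"grip": 1},
    {"dx": 95,"dy": 0,"dz": 0,"wx": 0,"wy": 0,"wz": 0,"grip": 1},
  ],
)

```text
clock: 29.65
ee_pos: [0.6251, 0.1513, 0.0447]
tool_rot: [2.278, 2.16, -0.005]
ft_force: [-0.8, -15.6, 3.8]
opening: -0.0
```

```bash
python3 - <<'E'
from h import *
s=get_state(); c=cam("wrist"); cv2.imwrite("pics/w17.png",c["pixels"][:,:,::-1]); print(s["ee_pos"],s["ft_force"])
E
```

```text
[0.62505143 0.15132772 0.04468842] [ -0.7565599  -15.58015007   3.77458299]
```

View pics/w17.png

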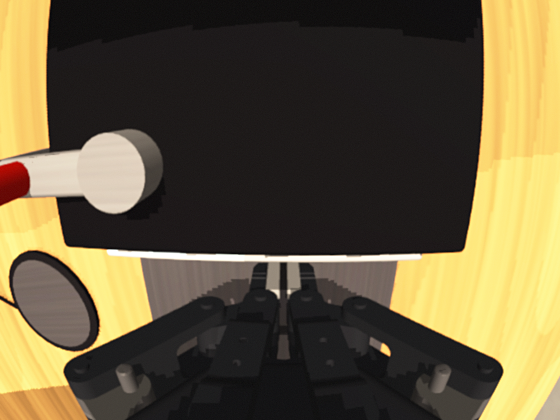

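>>> drive_tool(
  deltas=[
    {"dx": 1,"dy": 0,"dz": 0,"wx": 0,"wy": 0,"wz": 0,"grip": 1},
    {"dx": 2,"dy": 0,"dz": 0,"wx": 0,"wy": 0,"wz": 0,"grip": 1},
    {"dx": 2,"dy": 0,"dz": 0,"wx": 0,"wy": 0,"wz": 0,"grip": 1},
  ],
)

```text
clock: 30.0
ee_pos: [0.6251, 0.1515, 0.0447]
tool_rot: [2.278, 2.158, -0.008]
ft_force: [-3.8, -29.5, 6.6]
opening: 0.0003
```

```bash
python3 - <<'E'
from h import *
c=cam("wrist"); s=get_state()
s16=dict(s); s16["ee_pos"]=np.array([0.62034411,0.05888857,0.04491016]); s16["tool_rot"]=np.array([2.279,2.162,.001])
print("w16 outer",watz(c,s16,[[262,238],[262,208]],.06).round(4))
s17=dict(s); s17["ee_pos"]=np.array([0.62505,0.15133,0.04469]); s17["tool_rot"]=np.array([2.278,2.16,-.005])
print("w17 outer top/bot edge",watz(c,s17,[[262,257],[262,253],[262,250]],.06).round(4), "dock edge",watz(c,s17,[[262,250]],.08).round(4))
t=cam("top"); crop(bright(t["pixels"],2),110,110,270,230,4.6,"pics/t17.png")
t=cam("side"); crop(bright(t["pixels"],1.6),180,90,330,210,5,"pics/s17.png")
E
```

```text
w16 outer [[0.6133 0.0818 0.06  ]
 [0.6143 0.095  0.06  ]]
w17 outer top/bot edge [[0.6174 0.1655 0.06  ]
 [0.6176 0.1674 0.06  ]
 [0.6177 0.1688 0.06  ]] dock edge [[0.6196 0.1778 0.08  ]]
```

View pics/t17.png

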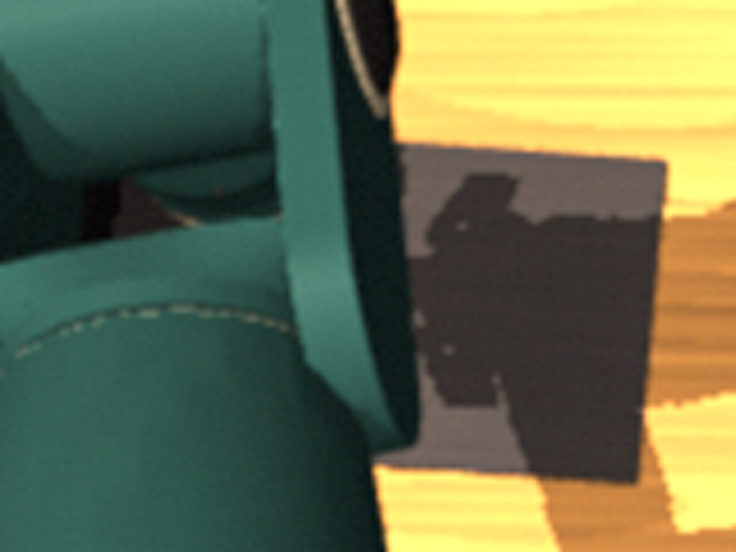

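View pics/s17.png

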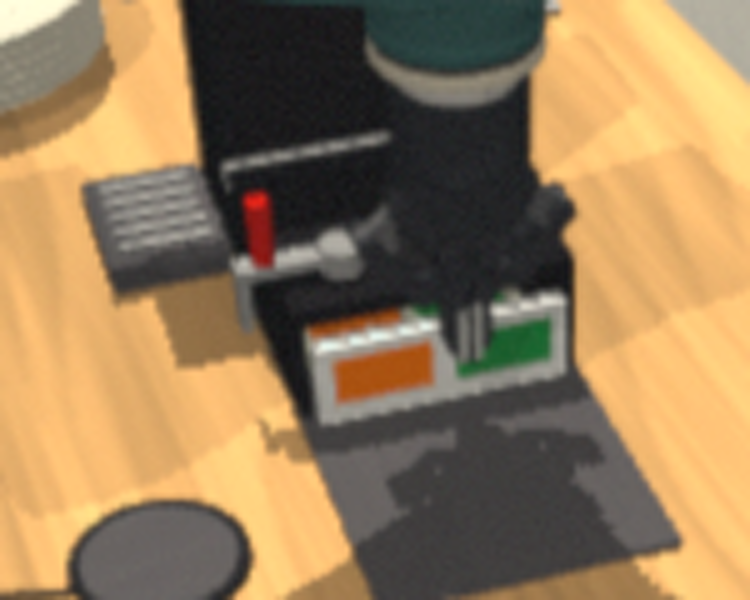

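```bash
python3 - <<'E'
from h import *
t=cam("top")
P=atz(t,np.array([[665,160],[637,483]])/4.6+110,.005); print(P.round(4))
yaw=np.radians(-3.15); u=np.array([-np.sin(yaw),np.cos(yaw)]); v=np.array([np.cos(yaw),np.sin(yaw)])
print("base front u",P[:,:2]@u, "dock front u",(P[:,:2]@u).mean()+.1675)
for n,q in dict(plate0a=(.5347,.0247),plate0b=(.683,.0164),tcp=(.6251,.1515),outer17=(.6174,.1655),outer16=(.6133,.0818),dock=(.6196,.1778),pivot=(.5712,.2086)).items(): print(n,np.array(q)@u)
print(get_state()["ft_force"])
E
```

```text
[[ 0.6876 -0.0007  0.005 ]
 [ 0.5191  0.009   0.005 ]]
base front u [0.03712223 0.0375313 ] dock front u 0.20482676502251007
plate0a 0.05404454190621302
plate0b 0.05390619407838927
tcp 0.18562045572702632
outer17 0.19917618670600803
outer16 0.11537735351175697
dock 0.21157849300045703
pivot 0.23967236849417123
[ -3.92015128 -27.7659768    6.17667944]
```

>>> drive_tool(
  deltas=[
    {"dx": -30,"dy": 0,"dz": 0,"wx": 0,"wy": 0,"wz": 0,"grip": 1},
    {"dx": -60,"dy": 0,"dz": 0,"wx": 0,"wy": 8,"wz": 0,"grip": 1},
    {"dx": -60,"dy": 0,"dz": 0,"wx": 0,"wy": 16,"wz": 0,"grip": 1},
    {"dx": -60,"dy": 0,"dz": 0,"wx": 0,"wy": 24,"wz": 0,"grip": 1},
    {"dx": -60,"dy": 0,"dz": 5,"wx": 0,"wy": 28,"wz": 0,"grip": 1},
    {"dx": -60,"dy": 0,"dz": 5,"wx": 0,"wy": 28,"wz": 0,"grip": 1},
  ],
)

```text
clock: 30.8
ee_pos: [0.6214, 0.0935, 0.0382]
tool_rot: [-2.006, -1.896, -0.499]
ft_force: [-0.4, -0.2, 0.1]
opening: 0.0001
```

```bash
python3 - <<'E'
from h import *
s=get_state(); c=cam("wrist"); cv2.imwrite("pics/w18.png",c["pixels"][:,:,::-1]); print(s["ee_pos"],s["ft_force"])
print(R.from_rotvec(s["tool_rot"]).as_matrix().round(3))
t=cam("side"); crop(bright(t["pixels"],1.6),180,90,330,210,5,"pics/s18.png")
E
```

```text
[0.62142943 0.09349214 0.03819079] [-0.42507913 -0.24704948  0.06179936]
[[ 0.05   0.998  0.024]
 [ 0.881 -0.055  0.47 ]
 [ 0.471 -0.003 -0.882]]
```

View pics/w18.png

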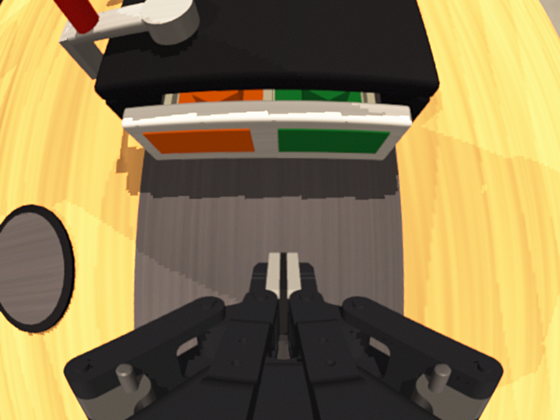

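View pics/s18.png

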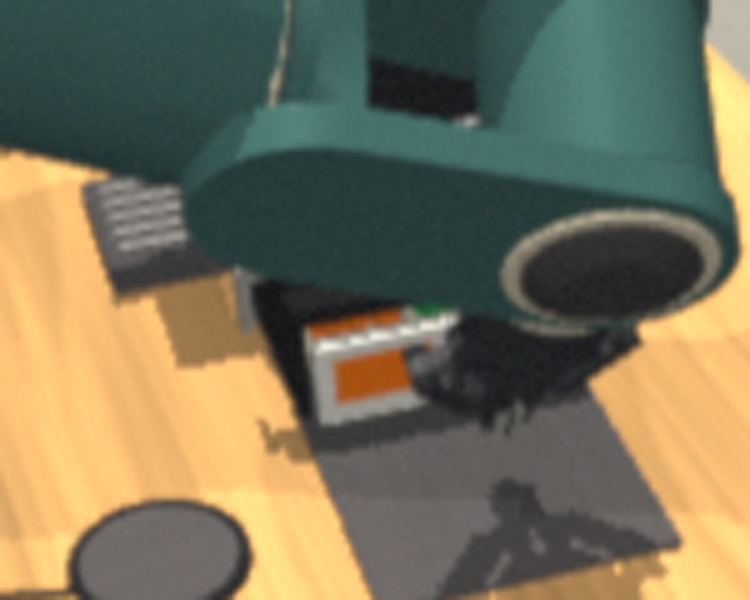

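>>> drive_tool(
  deltas=[
    {"dx": 22,"dy": 0,"dz": 12,"wx": 0,"wy": 0,"wz": 0,"grip": 1},
    {"dx": 44,"dy": 0,"dz": 23.5,"wx": 0,"wy": 0,"wz": 0,"grip": 1},
    {"dx": 51,"dy": 0,"dz": 27,"wx": 0,"wy": 0,"wz": 0,"grip": 1},
    {"dx": 55,"dy": 0,"dz": 29,"wx": 0,"wy": 0,"wz": 0,"grip": 1},
    {"dx": 58,"dy": 0,"dz": 31,"wx": 0,"wy": 0,"wz": 0,"grip": 1},
    {"dx": 58,"dy": 0,"dz": 31,"wx": 0,"wy": 0,"wz": 0,"grip": 1},
  ],
)

```text
clock: 31.5
ee_pos: [0.6256, 0.1553, 0.0404]
tool_rot: [-2.01, -1.909, -0.49]
ft_force: [-22.5, -62.3, 24.0]
opening: 0.0
```

```bash
python3 - <<'E'
from h import *
s=get_state(); c=cam("wrist"); cv2.imwrite("pics/w19.png",c["pixels"][:,:,::-1]); print(s["ee_pos"],s["ft_force"])
E
```

```text
[0.62562878 0.15528175 0.04039035] [-22.45279755 -62.30791831  24.04445079]
```

View pics/w19.png

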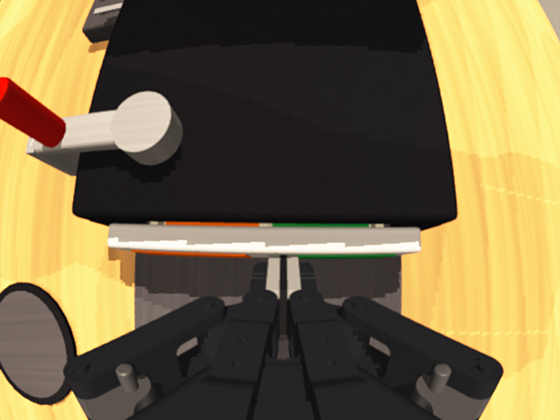

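>>> drive_tool(
  deltas=[
    {"dx": -9,"dy": 0,"dz": -5,"wx": 0,"wy": 0,"wz": 0,"grip": 1},
    {"dx": -18,"dy": 0,"dz": -10,"wx": 0,"wy": 0,"wz": 0,"grip": 1},
    {"dx": -18,"dy": 0,"dz": -10,"wx": 0,"wy": 0,"wz": 0,"grip": 1},
  ],
)

```text
clock: 31.85
ee_pos: [0.6246, 0.1395, 0.0403]
tool_rot: [-2.005, -1.902, -0.499]
ft_force: [0.3, 1.0, 0.1]
opening: 0.0003
```

```bash
python3 - <<'E'
from h import *
s=get_state(); c=cam("wrist"); crop(c["pixels"],60,120,480,300,1.9,"pics/w20.png"); print(s["ee_pos"],s["ft_force"])
u=np.array([.055,.9985])
for y in (.05,.06): pass
E
```

```text
[0.62463386 0.13945267 0.04025914] [0.33861558 0.98120674 0.09814107]
```

View pics/w20.png

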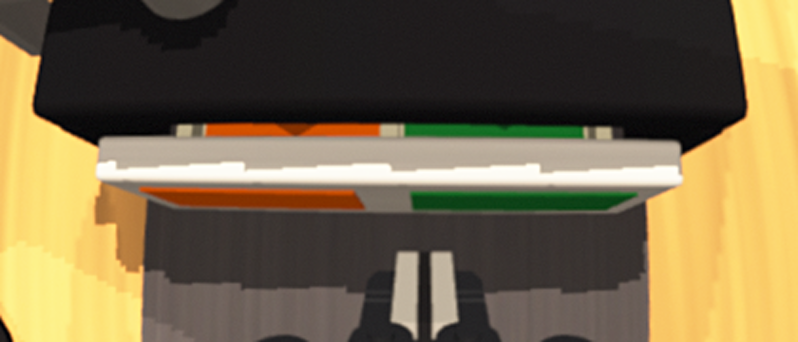

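```bash
python3 - <<'E'
from h import *
s=get_state(); c=cam("wrist")
u=np.array([.055,.9985]);v=np.array([.9985,-.055])
def f(x,y,z):
    p=watz(c,s,[[60+x/1.9,120+y/1.9]],z)[0]; return (p[:2]@u).round(4),(p[:2]@v).round(4)
print("roof top edge L,R",f(38,105,.08),f(745,112,.08))
print("plate inner",f(105,140,.06),f(675,143,.06)); print("plate outer top",f(100,180,.06),f(680,183,.06)); print("outer bottom",f(180,210,.006),f(615,212,.006))
print("base plate edges?")
E
```

```text
roof top edge L,R (np.float64(0.212), np.float64(0.5249)) (np.float64(0.2099), np.float64(0.6892))
plate inner (np.float64(0.2081), np.float64(0.5339)) (np.float64(0.2073), np.float64(0.6793))
plate outer top (np.float64(0.1976), np.float64(0.5336)) (np.float64(0.1972), np.float64(0.6798))
outer bottom (np.float64(0.197), np.float64(0.5347)) (np.float64(0.1969), np.float64(0.6795))
base plate edges?
```

>>> drive_tool(
  deltas=[
    {"dx": -30,"dy": 0,"dz": -30,"wx": 0,"wy": -8,"wz": 0,"grip": 1},
    {"dx": -60,"dy": 0,"dz": -70,"wx": 0,"wy": -16,"wz": 0,"grip": 1},
    {"dx": -90,"dy": -20,"dz": -110,"wx": 0,"wy": -24,"wz": 0,"grip": 1},
    {"dx": -130,"dy": -40,"dz": -150,"wx": 0,"wy": -28,"wz": 0,"grip": 1},
    {"dx": -170,"dy": -60,"dz": -170,"wx": 0,"wy": -28,"wz": 0,"grip": 1},
    {"dx": -200,"dy": -100,"dz": -170,"wx": 0,"wy": -28,"wz": 0,"grip": 1},
    {"dx": -200,"dy": -140,"dz": -170,"wx": 0,"wy": -28,"wz": 0,"grip": 1},
    {"dx": -200,"dy": -140,"dz": -170,"wx": 0,"wy": -28,"wz": 0,"grip": 1},
  ],
)

```text
clock: 32.75
ee_pos: [0.4671, -0.1087, 0.0953]
tool_rot: [-2.28, -2.16, 0.002]
ft_force: [1.0, 0.1, 0.8]
opening: 0.0001
```

```bash
python3 - <<'E'
from h import *
s=get_state(); print(s["ee_pos"],s["ft_force"],s["clock"])
c=cam("top"); cv2.imwrite("pics/t21.png",c["pixels"][:,:,::-1]); crop(bright(c["pixels"],2),110,110,270,230,5,"pics/t21c.png")
c=cam("side"); cv2.imwrite("pics/s21.png",c["pixels"][:,:,::-1]); crop(bright(c["pixels"],1.6),190,110,320,215,6,"pics/s21c.png")
E
```

```text
[ 0.4671479 -0.108667   0.0953425] [1.04125813 0.13142551 0.83623631] 32.75
```

View pics/t21c.png

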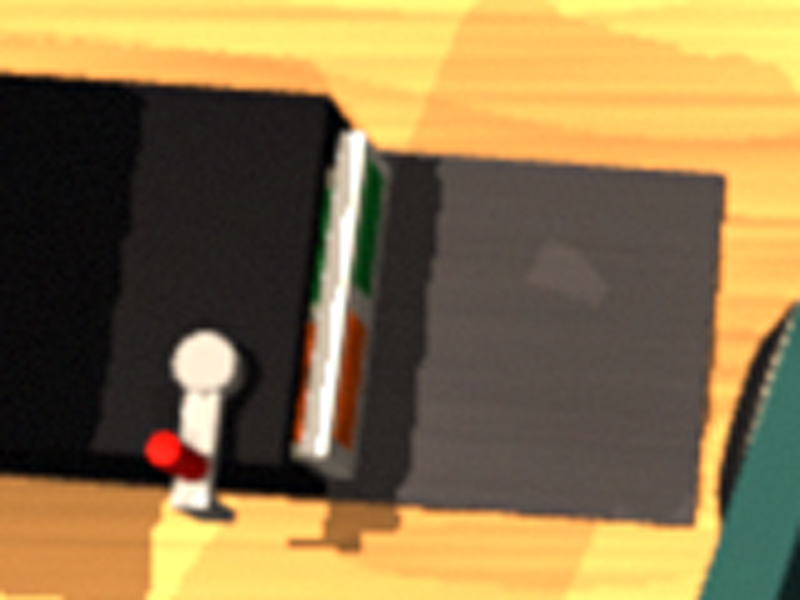

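View pics/s21c.png

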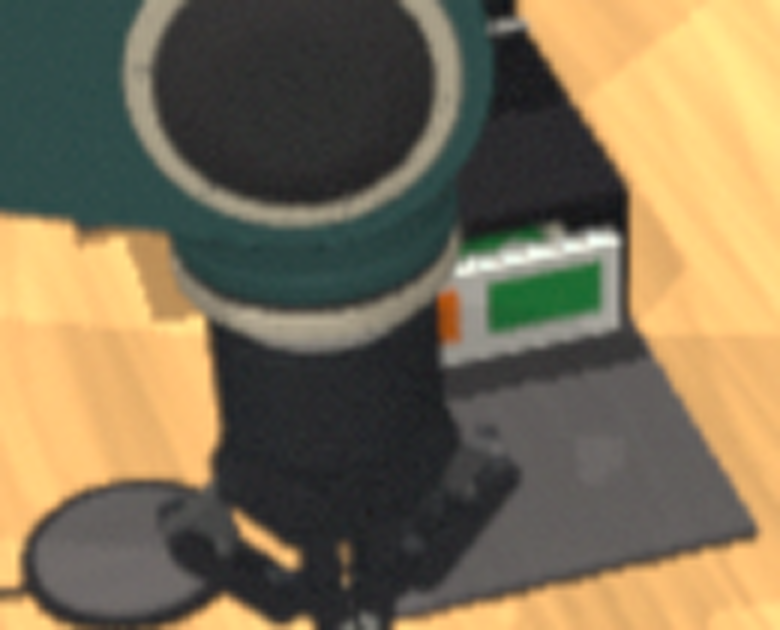

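```bash
python3 - <<'E'
from h import *
u=np.array([.055,.9985])
c=cam("top")
a=atz(c,np.array([[573,103],[545,428]])/5+[130,120],.06)[:,:2]@u
b=atz(c,np.array([[354,132],[319,457]])/5+[110,110],.06)[:,:2]@u
print(a,b,b-a)
im0=cv2.imread("pics/top0.png"); im1=cv2.imread("pics/t21.png")
for im,rng in ((im0,(225,265)),(im1,(165,200))):
    for row in (150,160,170,190):
        print(row,[int(x) for x in im[row,rng[0]:rng[1]].max(axis=1)])
E
```

```text
[0.05533469 0.05494808] [0.19967377 0.19818745] [0.14433908 0.14323937]
150 [70, 59, 55, 55, 55, 56, 63, 69, 71, 69, 72, 74, 74, 81, 86, 88, 113, 134, 136, 136, 133, 94, 35, 23, 22, 21, 21, 20, 23, 49, 78, 88, 88, 88, 88, 103, 124, 130, 130, 130]
160 [85, 85, 85, 85, 85, 85, 85, 85, 82, 76, 75, 73, 73, 74, 76, 110, 135, 136, 136, 133, 95, 38, 23, 21, 22, 21, 20, 22, 44, 69, 78, 80, 79, 80, 81, 110, 131, 131, 130, 130]
170 [86, 85, 86, 87, 86, 86, 86, 86, 80, 75, 75, 74, 74, 76, 109, 133, 136, 136, 135, 97, 38, 21, 18, 20, 21, 21, 21, 40, 65, 75, 74, 74, 73, 77, 109, 130, 130, 130, 130, 130]
190 [131, 130, 132, 130, 131, 131, 131, 131, 132, 130, 131, 131, 131, 129, 135, 137, 135, 101, 65, 53, 35, 21, 20, 22, 21, 30, 58, 75, 76, 75, 74, 78, 109, 131, 131, 130, 131, 131, 130, 131]
150 [16, 17, 15, 16, 17, 17, 17, 14, 5, 13, 34, 76, 105, 105, 109, 134, 110, 46, 31, 26, 27, 34, 32, 21, 20, 21, 20, 22, 22, 20, 21, 21, 22, 35, 45]
160 [17, 16, 17, 18, 17, 16, 11, 4, 21, 42, 78, 105, 107, 138, 144, 98, 44, 29, 25, 27, 30, 28, 22, 21, 20, 20, 20, 21, 20, 21, 19, 21, 35, 44, 44]
170 [17, 17, 18, 17, 16, 10, 7, 39, 62, 87, 104, 121, 149, 128, 74, 50, 47, 44, 42, 36, 25, 21, 21, 20, 21, 21, 20, 21, 21, 21, 36, 45, 45, 45, 46]
190 [21, 18, 13, 7, 38, 76, 99, 105, 108, 140, 158, 114, 73, 69, 56, 51, 45, 34, 25, 22, 22, 22, 22, 21, 22, 23, 21, 23, 38, 47, 48, 48, 47, 47, 47]
```

```bash
python3 - <<'E'
from h import *
im=cv2.imread("pics/w18.png")[:,:,::-1]; crop(bright(im,2.5),80,60,280,170,4,"pics/w18c.png")
im=cv2.imread("pics/w16.png")[:,:,::-1]; crop(bright(im,3),90,0,300,120,3.8,"pics/w16c.png")
E
```

```text
(no output)
```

View pics/w18c.png

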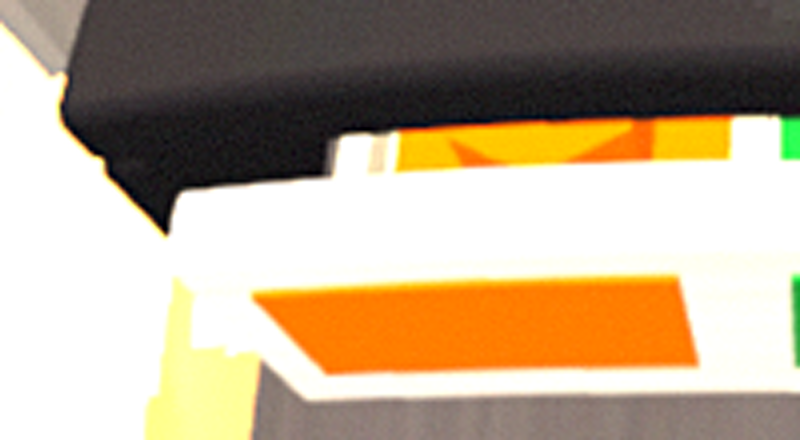

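View pics/w16c.png

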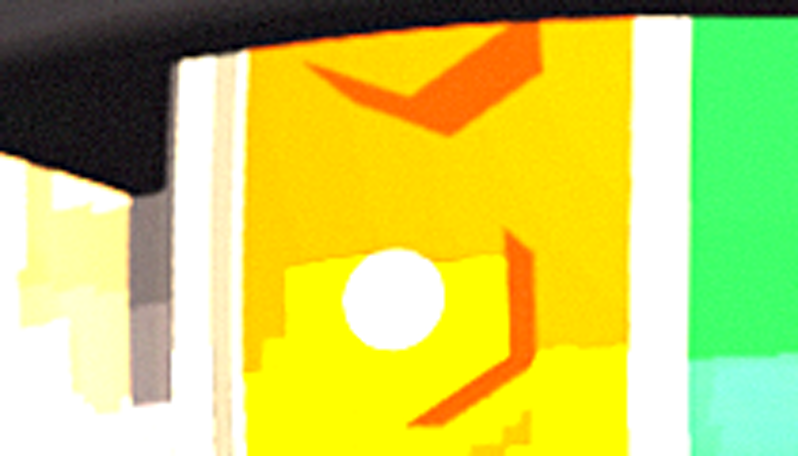

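```bash
python3 - <<'E'
from h import *
s=get_state(); c=cam("wrist")
q=dict(s); q["ee_pos"]=np.array([.5843,.1426,.1203]); q["tool_rot"]=np.array([2.278,2.161,.003])
print("w4 peg",watz(c,q,[[143,131]],.134).round(4),"cap",watz(c,q,[[253,124]],.10).round(4))
q["ee_pos"]=np.array([.574,.1397,.073]); q["tool_rot"]=np.array([-2.277,-2.16,.008])
print("w3 peg",watz(c,q,[[106,130]],.134).round(4),"cap",watz(c,q,[[272,117]],.10).round(4))
plan([.48,.16,.22,],-93)
E
```

```text
w4 peg [[0.53   0.2147 0.134 ]] cap [[0.5738 0.2122 0.1   ]]
w3 peg [[0.5298 0.2144 0.134 ]] cap [[0.5749 0.2127 0.1   ]]
pos [ 0.4721 -0.1082  0.0967] jaw -3.0 q6 -0.23 q1 -0.28 open 0.0002 t 32.95
d mm [ 268.3   -6.  -123.4] w deg [  0.    0.1 -90. ] alt [  0.    0.1 -90. ]
```

>>> drive_tool(
  deltas=[
    {"dx": 0,"dy": -6,"dz": -60,"wx": 0,"wy": 0,"wz": 8.5,"grip": 0.65},
    {"dx": 40,"dy": -6,"dz": -100,"wx": 0,"wy": 0,"wz": 17,"grip": 0.65},
    {"dx": 80,"dy": -6,"dz": -124,"wx": 0,"wy": 0,"wz": 25.5,"grip": 0.65},
    {"dx": 120,"dy": -6,"dz": -124,"wx": 0,"wy": 0,"wz": 34,"grip": 0.65},
    {"dx": 160,"dy": -6,"dz": -124,"wx": 0,"wy": 0,"wz": 42.5,"grip": 0.65},
    {"dx": 200,"dy": -6,"dz": -124,"wx": 0,"wy": 0,"wz": 51,"grip": 0.65},
    {"dx": 240,"dy": -6,"dz": -124,"wx": 0,"wy": 0,"wz": 59.5,"grip": 0.65},
    {"dx": 268,"dy": -6,"dz": -124,"wx": 0,"wy": 0,"wz": 68,"grip": 0.65},
    {"dx": 268,"dy": -6,"dz": -124,"wx": 0,"wy": 0,"wz": 76.5,"grip": 0.65},
    {"dx": 268,"dy": -6,"dz": -124,"wx": 0,"wy": 0,"wz": 85,"grip": 0.65},
    {"dx": 268,"dy": -6,"dz": -124,"wx": 0,"wy": 0,"wz": 90,"grip": 0.65},
    {"dx": 268,"dy": -6,"dz": -124,"wx": 0,"wy": 0,"wz": 90,"grip": 0.65},
  ],
)

```text
clock: 34.15
ee_pos: [0.4799, 0.1604, 0.22]
tool_rot: [3.14, -0.085, -0.001]
ft_force: [-0.1, -0.0, -0.3]
opening: 0.0299
```

```bash
python3 - <<'E'
from h import *
s=get_state(); c=cam("wrist"); cv2.imwrite("pics/w22.png",c["pixels"][:,:,::-1])
seq([.529,.2143,.16,-93],[.529,.2143,.106,-93])
print(wproj(c,s,[[.529,.2143,.134],[.574,.2117,.10]]))
c=cam("top"); crop(bright(c["pixels"],1.5),380,170,480,320,4,"pics/t22c.png")
E
```

```text
pos [0.4798 0.1601 0.22  ] jaw -92.8 q6 1.89 q1 0.27 open 0.0299 t 34.2
d mm [ 46.5 -56.5  60. ] w deg [0.  0.  0.2] alt [0.  0.  0.2]
pos [0.4798 0.1601 0.22  ] jaw -92.8 q6 1.89 q1 0.27 open 0.0299 t 34.2
d mm [ 46.5 -56.5 114. ] w deg [0.  0.  0.2] alt [0.  0.  0.2]
[[204.6668409  154.72993266]
 [213.12487831  94.62070945]]
```

View pics/w22.png

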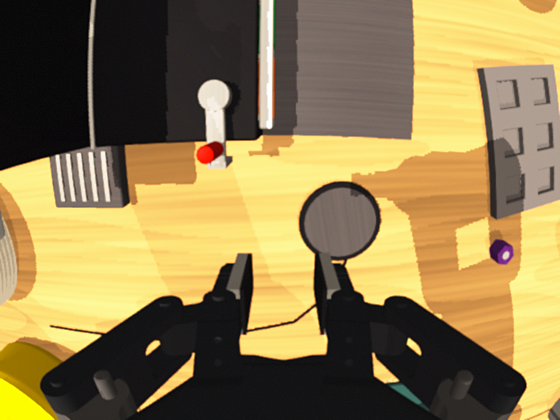

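>>> drive_tool(
  deltas=[
    {"dx": 46,"dy": -57,"dz": 30,"wx": 0,"wy": 0,"wz": 0,"grip": 0.65},
    {"dx": 46,"dy": -57,"dz": 60,"wx": 0,"wy": 0,"wz": 0,"grip": 0.65},
    {"dx": 46,"dy": -57,"dz": 60,"wx": 0,"wy": 0,"wz": 0,"grip": 0.65},
    {"dx": 46,"dy": -57,"dz": 60,"wx": 0,"wy": 0,"wz": 0,"grip": 0.6},
  ],
)

```text
clock: 34.65
ee_pos: [0.5281, 0.214, 0.1593]
tool_rot: [3.14, -0.077, -0.003]
ft_force: [0.5, 0.2, 0.9]
opening: 0.0341
```

```bash
python3 - <<'E'
from h import *
s=get_state(); c=cam("wrist"); cv2.imwrite("pics/w23.png",c["pixels"][:,:,::-1])
seq([.529,.2143,.106,-93])
E
```

```text
pos [0.5283 0.2138 0.1608] jaw -92.9 q6 1.96 q1 0.34 open 0.0346 t 34.7
d mm [ 0.6 -0.5 54.8] w deg [ 0.  -0.   0.1] alt [ 0.  -0.   0.1]
```

View pics/w23.png

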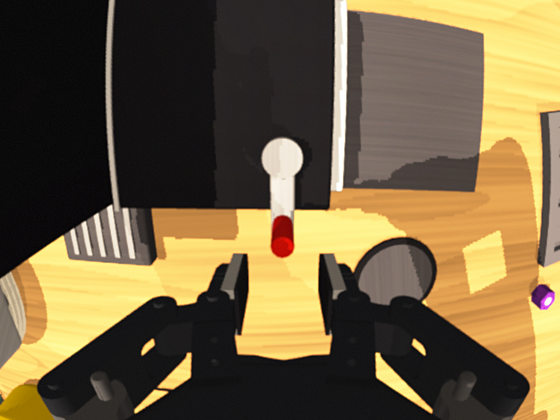

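>>> drive_tool(
  deltas=[
    {"dx": 0,"dy": 0,"dz": 35,"wx": 0,"wy": 0,"wz": 0,"grip": 0.6},
    {"dx": 0,"dy": 0,"dz": 53,"wx": 0,"wy": 0,"wz": 0,"grip": 0.6},
    {"dx": 0,"dy": 0,"dz": 53,"wx": 0,"wy": 0,"wz": 0,"grip": 0.6},
    {"dx": 0,"dy": 0,"dz": 53,"wx": 0,"wy": 0,"wz": 0,"grip": 0.79},
    {"dx": 0,"dy": 0,"dz": 53,"wx": 0,"wy": 0,"wz": 0,"grip": 0.79},
    {"dx": 0,"dy": 0,"dz": 53,"wx": 0,"wy": 0,"wz": 0,"grip": 0.79},
  ],
  grip_force=20,
)

```text
clock: 35.3
ee_pos: [0.5288, 0.2139, 0.1089]
tool_rot: [-3.14, 0.083, -0.003]
ft_force: [-0.1, -0.6, 0.1]
opening: 0.0175
```

```bash
python3 - <<'E'
from h import *
s=get_state(); print(s["ft_force"])
pv=np.array([.574,.2117])
p,Rt=wpose(s)
r0=np.array([.529,.2143])-pv
import math
for a in range(8,105,8):
    rot=np.array([[math.cos(math.radians(a)),-math.sin(math.radians(a))],[math.sin(math.radians(a)),math.cos(math.radians(a))]])
    t=np.r_[pv+rot@r0,p[2]]; print(a,(Rt.inv().apply(t-p)*1000).round(0))
E
```

```text
[-0.05786969 -0.63384804  0.09992974]
8 [ 1.  6. -0.]
16 [ 2. 12. -0.]
24 [ 4. 18. -0.]
32 [ 7. 24. -0.]
40 [11. 29. -0.]
48 [15. 33.  0.]
56 [20. 37.  0.]
64 [25. 40.  0.]
72 [31. 43.  0.]
80 [37. 44.  0.]
88 [43. 45.  0.]
96 [50. 45.  0.]
104 [56. 44.  0.]
```

>>> drive_tool(
  deltas=[
    {"dx": 1,"dy": 6,"dz": 0,"wx": 0,"wy": 0,"wz": -8,"grip": 0.79},
    {"dx": 2,"dy": 12,"dz": 0,"wx": 0,"wy": 0,"wz": -16,"grip": 0.79},
    {"dx": 4,"dy": 18,"dz": 0,"wx": 0,"wy": 0,"wz": -24,"grip": 0.79},
    {"dx": 7,"dy": 24,"dz": 0,"wx": 0,"wy": 0,"wz": -32,"grip": 0.79},
    {"dx": 11,"dy": 29,"dz": 0,"wx": 0,"wy": 0,"wz": -40,"grip": 0.79},
    {"dx": 15,"dy": 33,"dz": 0,"wx": 0,"wy": 0,"wz": -48,"grip": 0.79},
    {"dx": 20,"dy": 37,"dz": 0,"wx": 0,"wy": 0,"wz": -56,"grip": 0.79},
    {"dx": 25,"dy": 40,"dz": 0,"wx": 0,"wy": 0,"wz": -64,"grip": 0.79},
    {"dx": 31,"dy": 43,"dz": 0,"wx": 0,"wy": 0,"wz": -72,"grip": 0.79},
    {"dx": 37,"dy": 44,"dz": 0,"wx": 0,"wy": 0,"wz": -80,"grip": 0.79},
    {"dx": 43,"dy": 45,"dz": 0,"wx": 0,"wy": 0,"wz": -88,"grip": 0.79},
    {"dx": 43,"dy": 45,"dz": 0,"wx": 0,"wy": 0,"wz": -88,"grip": 0.79},
  ],
)

```text
clock: 36.5
ee_pos: [0.5694, 0.1665, 0.1079]
tool_rot: [2.314, 2.124, 0.001]
ft_force: [0.4, -0.2, -0.0]
opening: 0.0179
```

```bash
python3 - <<'E'
from h import *
s=get_state(); c=cam("wrist"); cv2.imwrite("pics/w24.png",c["pixels"][:,:,::-1]); print(s["ee_pos"],s["ft_force"]); plan([.574,.1667,.109],-3)
E
```

```text
[0.56940816 0.16654128 0.10786719] [ 0.36252023 -0.19158815 -0.00542271]
pos [0.5691 0.1666 0.1078] jaw -5.2 q6 0.33 q1 0.24 open 0.0179 t 36.55
d mm [ 0.5  4.9 -1.2] w deg [ 0.  -0.  -2.2] alt [ 0.  -0.  -2.2]
```

View pics/w24.png

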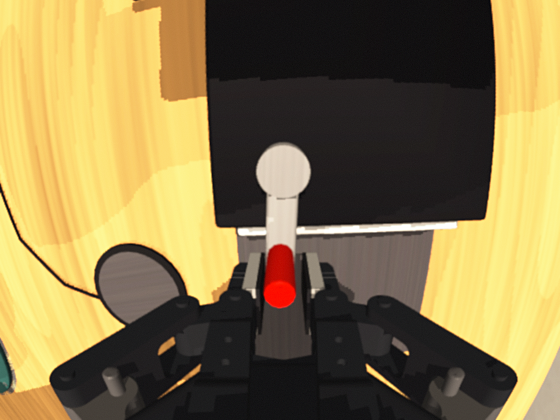

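>>> drive_tool(
  deltas=[
    {"dx": 0,"dy": 3,"dz": 0,"wx": 0,"wy": 0,"wz": -2,"grip": 0.79},
    {"dx": 0,"dy": 5,"dz": 0,"wx": 0,"wy": 0,"wz": -2,"grip": 0.79},
    {"dx": 0,"dy": 6,"dz": 0,"wx": 0,"wy": 0,"wz": -2,"grip": 0.79},
    {"dx": 0,"dy": 6,"dz": 0,"wx": 0,"wy": 0,"wz": -2,"grip": 0.79},
  ],
)

```text
clock: 36.95
ee_pos: [0.5731, 0.1662, 0.1075]
tool_rot: [-2.282, -2.156, 0.005]
ft_force: [-18.2, -1.9, 8.8]
opening: 0.0181
```

>>> drive_tool(
  deltas=[
    {"dx": 0,"dy": -3,"dz": 0,"wx": 0,"wy": 0,"wz": 0,"grip": 0.6},
    {"dx": 0,"dy": -3,"dz": 0,"wx": 0,"wy": 0,"wz": 0,"grip": 0.6},
    {"dx": 0,"dy": -3,"dz": -40,"wx": 0,"wy": 0,"wz": 0,"grip": 0.6},
    {"dx": -20,"dy": -3,"dz": -90,"wx": 0,"wy": 0,"wz": 0,"grip": 0.4},
    {"dx": -50,"dy": -3,"dz": -120,"wx": 0,"wy": 0,"wz": 0,"grip": 0},
    {"dx": -90,"dy": -3,"dz": -120,"wx": 0,"wy": 0,"wz": 0,"grip": 0},
    {"dx": -90,"dy": -3,"dz": -120,"wx": 0,"wy": 0,"wz": 0,"grip": 0},
    {"dx": -90,"dy": -3,"dz": -120,"wx": 0,"wy": 0,"wz": 0,"grip": 0},
  ],
)

```text
clock: 37.75
ee_pos: [0.5671, 0.0759, 0.2273]
tool_rot: [2.282, 2.158, 0.001]
ft_force: [-0.6, -0.3, 0.0]
opening: 0.0858
```

```bash
python3 - <<'E'
from h import *
s=get_state(); c=cam("wrist"); cv2.imwrite("pics/w25.png",c["pixels"][:,:,::-1]); print(s["ee_pos"],s["ft_force"])
c=cam("top"); cv2.imwrite("pics/t25.png",bright(c["pixels"],1.5)[:,:,::-1])
c=cam("side"); cv2.imwrite("pics/s25.png",c["pixels"][:,:,::-1])
E
```

```text
[0.56708956 0.07585669 0.22731512] [-0.62575436 -0.30364399  0.02204725]
```

View pics/w25.png

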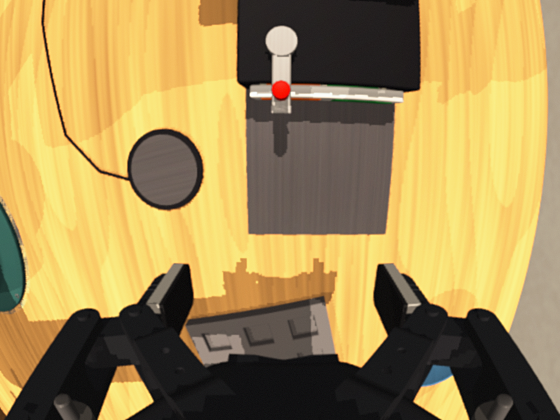

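View pics/t25.png

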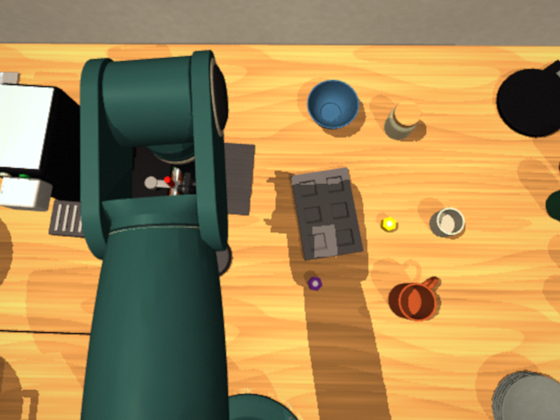

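View pics/s25.png

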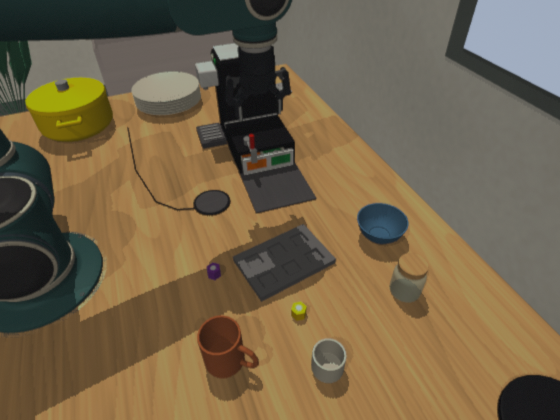

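```bash
python3 - <<'E'
from h import *
im=cv2.imread("pics/w25.png")[:,:,::-1]; crop(bright(im,1.6),230,20,430,140,4,"pics/w25c.png")
im=cv2.imread("pics/s25.png")[:,:,::-1]; crop(bright(im,1.6),215,110,315,190,7.5,"pics/s25c.png")
c=cam("top"); 
# cup
crop(bright(c["pixels"],1.5),410,180,480,260,7,"pics/t26.png"); cs=cam("side"); crop(bright(cs["pixels"],1.2),280,310,380,400,6,"pics/s26.png")
E
```

```text
(no output)
```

View pics/w25c.png

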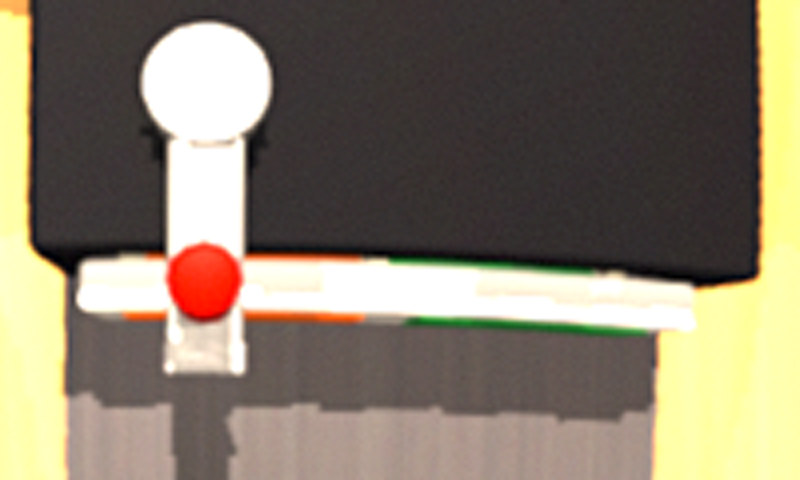

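View pics/s25c.png

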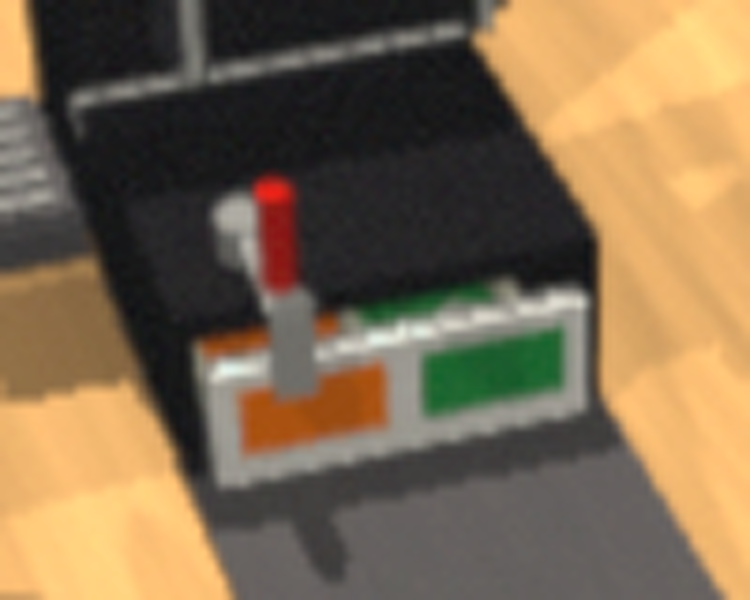

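View pics/t26.png

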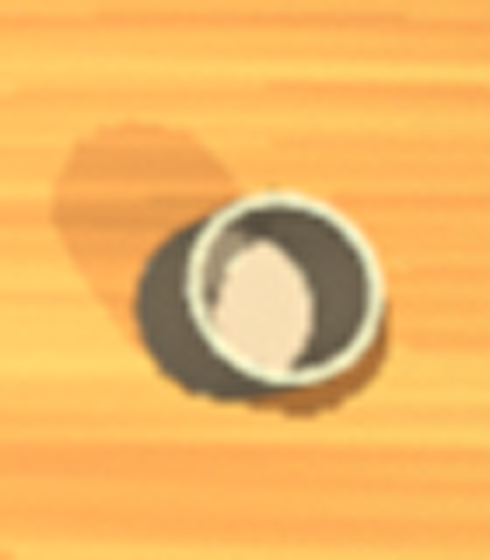

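View pics/s26.png

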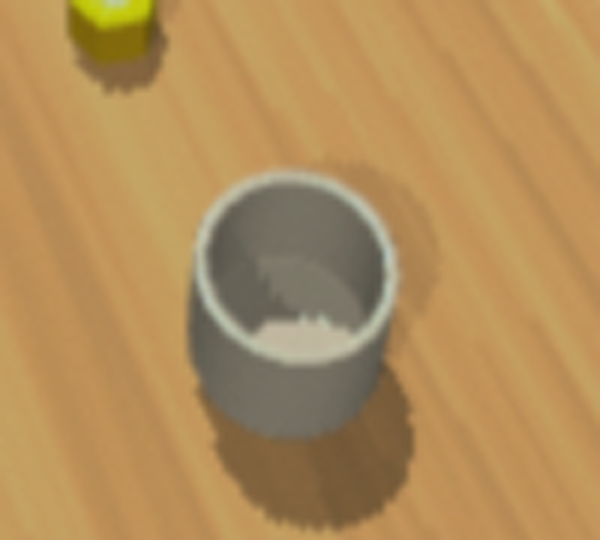

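```bash
python3 - <<'E'
from h import *
s=get_state(); c=cam("wrist")
u=np.array([.055,.9985]);v=np.array([.9985,-.055])
q=dict(s); q["ee_pos"]=np.array([0.62034411,0.05888857,0.04491016]); q["tool_rot"]=np.array([2.279,2.162,.001])
def f(px,z):
    p=watz(c,q,[px],z)[0]; return (p[:2]@u).round(4),(p[:2]@v).round(4)
print("pillar inner bottom",f((133.4,50),.005),"outer",f((90+130/3.8,50),.005))
print("table/base edge",f((90+130/3.8,80),.005))
print("drawer wall outer",f((90+172/3.8,60),.022), "inner",f((90+245/3.8,60),.022))
# w16 plate vs. TCP
print("plate outer/inner top",f((262,237),.06),f((262,208),.06))
im=cv2.imread("pics/w16.png")[:,:,::-1]; crop(bright(im,3),60,0,200,120,5.5,"pics/w16d.png")
E
```

```text
pillar inner bottom (np.float64(0.2098), np.float64(0.528)) outer (np.float64(0.2108), np.float64(0.5217))
table/base edge (np.float64(0.1919), np.float64(0.5218))
drawer wall outer (np.float64(0.2), np.float64(0.5375)) inner (np.float64(0.1986), np.float64(0.549))
plate outer/inner top (np.float64(0.1158), np.float64(0.6079)) (np.float64(0.1287), np.float64(0.6082))
```

View pics/w16d.png

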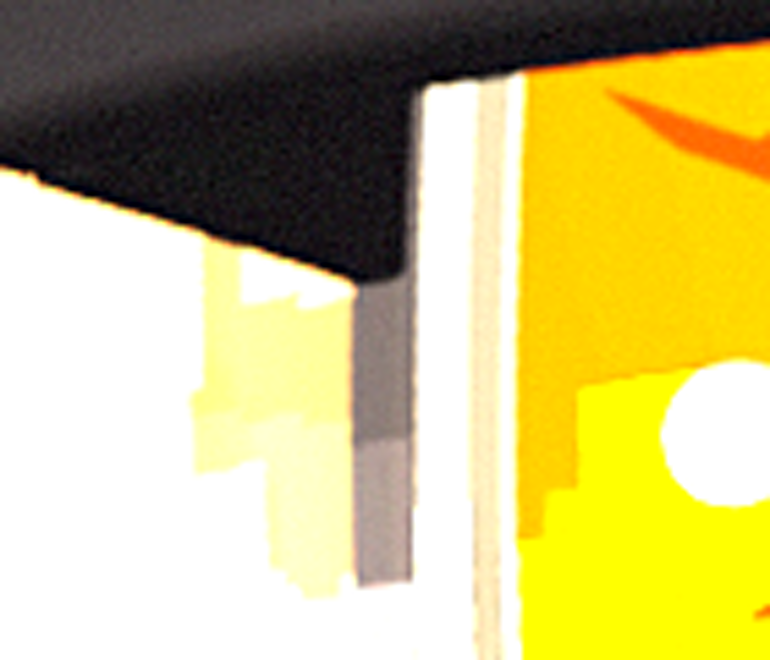

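```bash
python3 - <<'E'
from h import *
s=get_state(); c=cam("wrist"); print(s["ee_pos"])
u=np.array([.055,.9985]);v=np.array([.9985,-.055])
def f(px,z):
    p=watz(c,s,[px],z)[0]; return (p[:2]@u).round(4),(p[:2]@v).round(4)
g=lambda x,y:(230+x/4,20+y/4)
print("pivot",f(g(207,82),.10),"arm tip top edge",f(g(204,335),.094),"tongue lower",f(g(204,372),.05),f(g(204,372),.094))
print("roof edge L R",f(g(35,240),.08),f(g(755,275),.08))
print("plate inner L R",f(g(80,260),.06),f(g(690,280),.06)); print("plate outer top",f(g(80,310),.06),f(g(690,328),.06))
print("base front",f((316,234),.005), "base edges",f((249,234),.005),f((386,234),.005))
print("peg",f(g(204,282),.134))
E
```

```text
[0.56701891 0.07711495 0.22684678]
pivot (np.float64(0.2438), np.float64(0.5611)) arm tip top edge (np.float64(0.1905), np.float64(0.5606)) tongue lower (np.float64(0.1826), np.float64(0.5603)) (np.float64(0.1826), np.float64(0.5606))
roof edge L R (np.float64(0.2127), np.float64(0.5233)) (np.float64(0.2112), np.float64(0.6878))
plate inner L R (np.float64(0.2097), np.float64(0.5312)) (np.float64(0.2102), np.float64(0.6788))
plate outer top (np.float64(0.1977), np.float64(0.5312)) (np.float64(0.1982), np.float64(0.6791))
base front (np.float64(0.0403), np.float64(0.6024)) base edges (np.float64(0.04), np.float64(0.5215)) (np.float64(0.0396), np.float64(0.6909))
peg (np.float64(0.1989), np.float64(0.5609))
```

```bash
python3 - <<'E'
from h import *
s=get_state(); c=cam("wrist")
t=cam("top"); sd=cam("side")
print("cup top",atz(t,[[450.9,221]],.056)); print("cup side",atz(sd,[[329.5,354.2]],.056))
print("warmer w25",watz(c,s,[[165,169]],.005),"top",atz(t,[[210,257]],.005),"side",atz(sd,[[212,202]],.005))
print("mug",atz(t,[[415,300]],.09),"yellow",atz(t,[[390,224]],.024),"jar",atz(t,[[404,115]],.09))
seq([.51,-.43,.22,-3])
E
```

```text
cup top [[ 0.50376934 -0.43133465  0.056     ]]
cup side [[ 0.50560772 -0.43091654  0.056     ]]
warmer w25 [[0.42822144 0.09739502 0.005     ]] top [[0.42186515 0.09324122 0.005     ]] side [[0.42540959 0.09196985 0.005     ]]
mug [[ 0.33723113 -0.33705602  0.09      ]] yellow [[ 0.50007069 -0.30872709  0.024     ]] jar [[ 0.73045386 -0.33067336  0.09      ]]
pos [0.567  0.0767 0.2271] jaw -3.0 q6 0.14 q1 0.09 open 0.0852 t 38.25
d mm [-509.   -30.4    7.1] w deg [-0.  0. -0.] alt [-0.  0. -0.]
```

>>> drive_tool(
  deltas=[
    {"dx": -509,"dy": -32,"dz": 0,"wx": 0,"wy": 0,"wz": 0,"grip": 0},
    {"dx": -509,"dy": -32,"dz": 0,"wx": 0,"wy": 0,"wz": 0,"grip": 0},
    {"dx": -509,"dy": -32,"dz": 0,"wx": 0,"wy": 0,"wz": 0,"grip": 0},
    {"dx": -509,"dy": -32,"dz": 0,"wx": 0,"wy": 0,"wz": 0,"grip": 0},
    {"dx": -509,"dy": -32,"dz": 0,"wx": 0,"wy": 0,"wz": 0,"grip": 0},
    {"dx": -509,"dy": -32,"dz": 0,"wx": 0,"wy": 0,"wz": 0,"grip": 0},
    {"dx": -509,"dy": -32,"dz": 0,"wx": 0,"wy": 0,"wz": 0,"grip": 0},
    {"dx": -509,"dy": -32,"dz": 0,"wx": 0,"wy": 0,"wz": 0,"grip": 0},
    {"dx": -509,"dy": -32,"dz": 0,"wx": 0,"wy": 0,"wz": 0,"grip": 0},
    {"dx": -509,"dy": -32,"dz": 30,"wx": 0,"wy": 0,"wz": 0,"grip": 0},
    {"dx": -509,"dy": -32,"dz": 87,"wx": 0,"wy": 0,"wz": 0,"grip": 0},
    {"dx": -509,"dy": -32,"dz": 87,"wx": 0,"wy": 0,"wz": 0,"grip": 0},
  ],
)

```text
clock: 39.45
ee_pos: [0.5064, -0.4306, 0.1349]
tool_rot: [-2.277, -2.156, 0.001]
ft_force: [0.8, -0.3, -0.9]
opening: 0.0859
```

```bash
python3 - <<'E'
from h import *
viewer.read_camera("top")
s=get_state(); c=cam("wrist"); cv2.imwrite("pics/w27.png",c["pixels"][:,:,::-1])
seq([.506,-.431,.10,-3],[.506,-.431,.016,-3]); print(wproj(c,s,[[.506,-.431,.056],[.506,-.431,.0]]))
E
```

```text
pos [ 0.5074 -0.4293  0.1374] jaw -3.0 q6 -0.69 q1 -0.74 open 0.0855 t 39.55
d mm [-1.8 -1.2 37.4] w deg [-0.2 -0.2 -0. ] alt [-0.2 -0.2 -0. ]
pos [ 0.5074 -0.4293  0.1374] jaw -3.0 q6 -0.69 q1 -0.74 open 0.0855 t 39.55
d mm [ -2.1  -0.8 121.4] w deg [-0.2 -0.2 -0. ] alt [-0.2 -0.2 -0. ]
[[282.0247795  220.5890643 ]
 [282.60776748 200.34333545]]
```

View pics/w27.png

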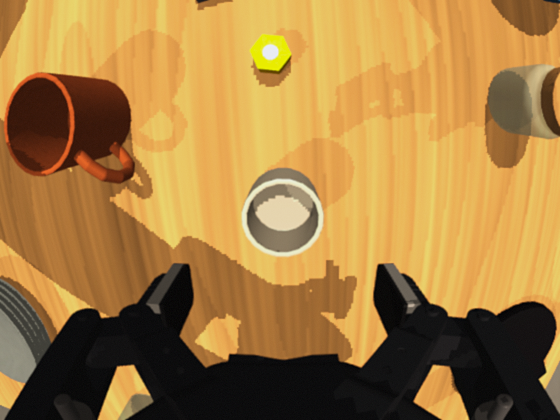

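>>> drive_tool(
  deltas=[
    {"dx": 0,"dy": -1,"dz": 45,"wx": 0,"wy": 0,"wz": 0,"grip": 0},
    {"dx": 0,"dy": -1,"dz": 90,"wx": 0,"wy": 0,"wz": 0,"grip": 0},
    {"dx": 0,"dy": -1,"dz": 118,"wx": 0,"wy": 0,"wz": 0,"grip": 0},
    {"dx": 0,"dy": -1,"dz": 119,"wx": 0,"wy": 0,"wz": 0,"grip": 0},
    {"dx": 0,"dy": -1,"dz": 119,"wx": 0,"wy": 0,"wz": 0,"grip": 0.2},
    {"dx": 0,"dy": -1,"dz": 119,"wx": 0,"wy": 0,"wz": 0,"grip": 0.3},
    {"dx": 0,"dy": -1,"dz": 119,"wx": 0,"wy": 0,"wz": 0,"grip": 0.5},
    {"dx": 0,"dy": -1,"dz": 119,"wx": 0,"wy": 0,"wz": 0,"grip": 0.5},
    {"dx": 0,"dy": -1,"dz": 119,"wx": 0,"wy": 0,"wz": 0,"grip": 0.5},
  ],
  grip_force=45,
)

```text
clock: 40.45
ee_pos: [0.5087, -0.4309, 0.0252]
tool_rot: [2.276, 2.159, 0.001]
ft_force: [0.2, 3.9, 10.4]
opening: 0.0591
```

```bash
python3 - <<'E'
from h import *
s=get_state();c=cam("wrist"); cv2.imwrite("pics/w28.png",c["pixels"][:,:,::-1]); print(s["ee_pos"],s["ft_force"],s["opening"])
E
```

```text
[ 0.50871998 -0.43089452  0.02522787] [ 0.15992013  3.8844337  10.3680662 ] 0.05905892268642552
```

View pics/w28.png

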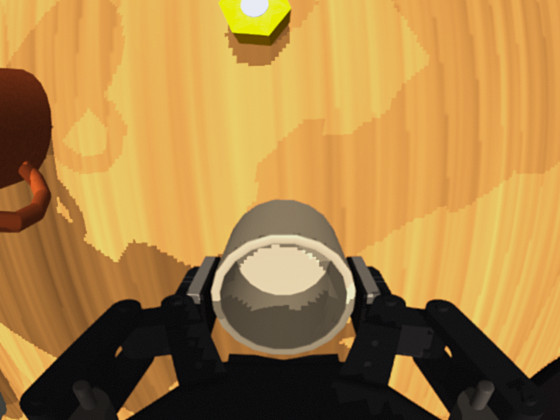

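>>> drive_tool(
  deltas=[
    {"dx": 0,"dy": 0,"dz": -20,"wx": 0,"wy": 0,"wz": 0,"grip": 0.5},
    {"dx": 0,"dy": 0,"dz": -50,"wx": 0,"wy": 0,"wz": 0,"grip": 0.5},
    {"dx": 0,"dy": 0,"dz": -90,"wx": 0,"wy": 0,"wz": 0,"grip": 0.5},
    {"dx": 0,"dy": 0,"dz": -120,"wx": 0,"wy": 0,"wz": 0,"grip": 0.5},
    {"dx": 0,"dy": 0,"dz": -120,"wx": 0,"wy": 0,"wz": 0,"grip": 0.5},
    {"dx": 0,"dy": 0,"dz": -120,"wx": 0,"wy": 0,"wz": 0,"grip": 0.5},
  ],
)

```text
clock: 41.1
ee_pos: [0.5077, -0.4304, 0.1434]
tool_rot: [2.277, 2.16, 0.0]
ft_force: [0.2, 0.6, -3.1]
opening: 0.059
```

```bash
python3 - <<'E'
from h import *
s=get_state();c=cam("wrist"); cv2.imwrite("pics/w29.png",c["pixels"][:,:,::-1]); print(s["ee_pos"],s["ft_force"],s["opening"])
c=cam("side"); crop(c["pixels"],230,240,430,400,4,"pics/s29.png")
seq([.425,.094,.14,-3],[.425,.094,.06,-3])
E
```

```text
[ 0.50768002 -0.43037685  0.14336649] [ 0.22329243  0.64168693 -3.09431224] 0.059042147274759066
pos [ 0.507  -0.4299  0.1408] jaw -3.0 q6 -0.69 q1 -0.74 open 0.059 t 41.2
d mm [ 518.8 -109.5    1. ] w deg [-0. -0. -0.] alt [-0. -0. -0.]
pos [ 0.507  -0.4299  0.1408] jaw -3.0 q6 -0.69 q1 -0.74 open 0.059 t 41.2
d mm [ 518.8 -109.5   81. ] w deg [-0. -0. -0.] alt [-0. -0. -0.]
```

View pics/w29.png

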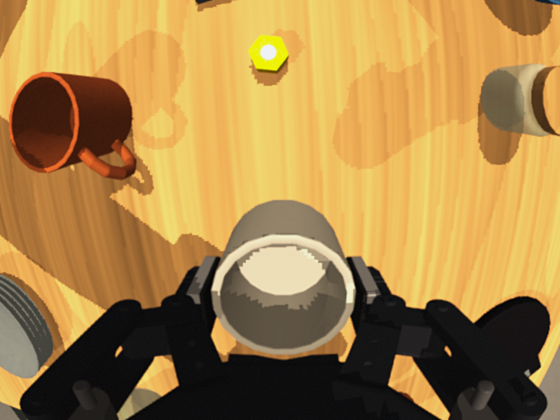

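View pics/s29.png

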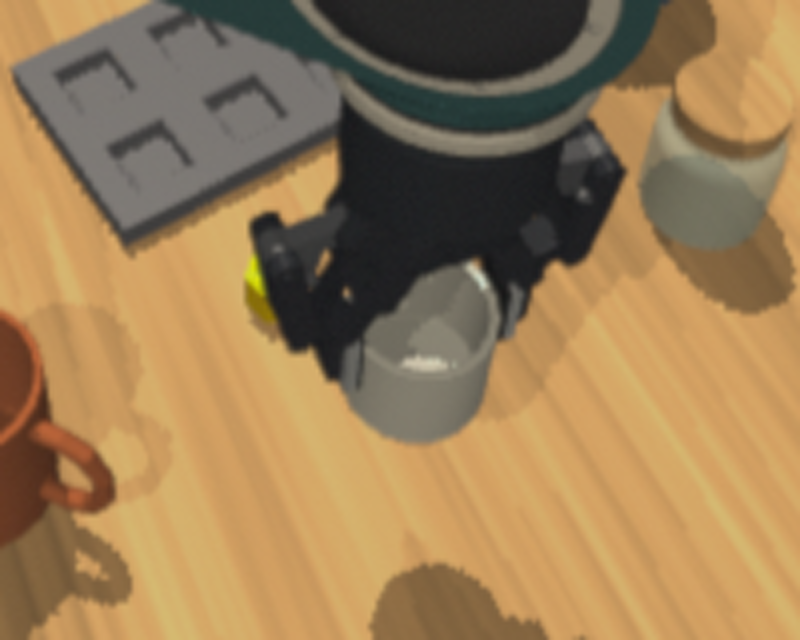

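```bash
python3 - <<'E'
from h import *
s=get_state();c=cam("wrist")
p=watz(c,s,[[283,293]],s["ee_pos"][2]+.031)[0]; print("rim centre - tcp",p-s["ee_pos"])
E
```

```text
rim centre - tcp [0.00101939 0.00494007 0.031     ]
```

>>> drive_tool(
  deltas=[
    {"dx": 20,"dy": -4,"dz": 0,"wx": 0,"wy": 0,"wz": 0,"grip": 0.5},
    {"dx": 55,"dy": -12,"dz": 0,"wx": 0,"wy": 0,"wz": 0,"grip": 0.5},
    {"dx": 100,"dy": -21,"dz": 0,"wx": 0,"wy": 0,"wz": 0,"grip": 0.5},
    {"dx": 148,"dy": -31,"dz": 0,"wx": 0,"wy": 0,"wz": 0,"grip": 0.5},
    {"dx": 196,"dy": -41,"dz": 0,"wx": 0,"wy": 0,"wz": 0,"grip": 0.5},
    {"dx": 244,"dy": -51,"dz": 0,"wx": 0,"wy": 0,"wz": 0,"grip": 0.5},
    {"dx": 292,"dy": -62,"dz": 0,"wx": 0,"wy": 0,"wz": 0,"grip": 0.5},
    {"dx": 340,"dy": -72,"dz": 0,"wx": 0,"wy": 0,"wz": 0,"grip": 0.5},
    {"dx": 388,"dy": -82,"dz": 0,"wx": 0,"wy": 0,"wz": 0,"grip": 0.5},
    {"dx": 420,"dy": -89,"dz": 0,"wx": 0,"wy": 0,"wz": 0,"grip": 0.5},
    {"dx": 440,"dy": -110,"dz": 0,"wx": 0,"wy": 0,"wz": 0,"grip": 0.5},
    {"dx": 440,"dy": -110,"dz": 0,"wx": 0,"wy": 0,"wz": 0,"grip": 0.5},
  ],
)

```text
clock: 42.45
ee_pos: [0.4189, 0.0171, 0.1404]
tool_rot: [-2.275, -2.164, 0.001]
ft_force: [-1.3, 0.2, -2.0]
opening: 0.059
```

```bash
python3 - <<'E'
from h import *
cam("top")
s=get_state();c=cam("wrist"); cv2.imwrite("pics/w30.png",c["pixels"][:,:,::-1]); print(s["ee_pos"],s["ft_force"],s["opening"])
seq([.425,.094,.14,-3])
E
```

```text
[0.41983771 0.01605833 0.14062875] [-0.14167602 -0.49511166 -3.36261888] 0.05891162947411159
pos [0.4203 0.0153 0.1407] jaw -3.0 q6 0.03 q1 -0.02 open 0.059 t 42.55
d mm [78.8  0.6  0.7] w deg [-0.  0.  0.] alt [-0.  0.  0.]
```

View pics/w30.png

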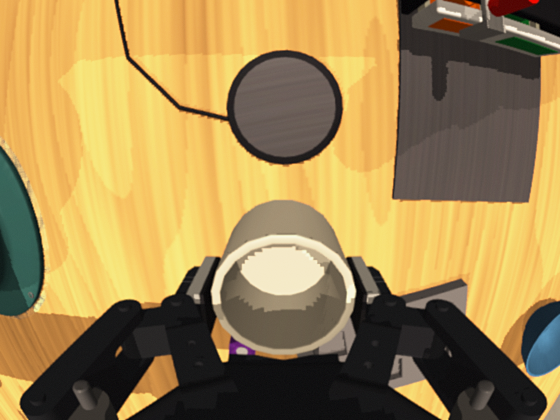

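```bash
python3 - <<'E'
from h import *
s=get_state();c=cam("wrist")
w=watz(c,s,[[285,106]],.005)[0]; print(w)
seq([w[0]-.001,w[1]-.004,.07,-3],[w[0]-.001,w[1]-.004,.031,-3])
E
```

```text
[0.42673011 0.09552662 0.005     ]
pos [0.4206 0.0149 0.1408] jaw -3.0 q6 0.03 q1 -0.03 open 0.0591 t 42.6
d mm [76.8  1.1 70.8] w deg [-0.  0. -0.] alt [-0.  0. -0.]
pos [0.4206 0.0149 0.1408] jaw -3.0 q6 0.03 q1 -0.03 open 0.0591 t 42.6
d mm [ 76.8   1.1 109.8] w deg [-0.  0. -0.] alt [-0.  0. -0.]
```

>>> drive_tool(
  deltas=[
    {"dx": 40,"dy": 1,"dz": 0,"wx": 0,"wy": 0,"wz": 0,"grip": 0.5},
    {"dx": 77,"dy": 1,"dz": 10,"wx": 0,"wy": 0,"wz": 0,"grip": 0.5},
    {"dx": 77,"dy": 1,"dz": 50,"wx": 0,"wy": 0,"wz": 0,"grip": 0.5},
    {"dx": 77,"dy": 1,"dz": 80,"wx": 0,"wy": 0,"wz": 0,"grip": 0.5},
    {"dx": 77,"dy": 1,"dz": 98,"wx": 0,"wy": 0,"wz": 0,"grip": 0.5},
    {"dx": 77,"dy": 1,"dz": 106,"wx": 0,"wy": 0,"wz": 0,"grip": 0.5},
    {"dx": 77,"dy": 1,"dz": 106,"wx": 0,"wy": 0,"wz": 0,"grip": 0.5},
    {"dx": 77,"dy": 1,"dz": 106,"wx": 0,"wy": 0,"wz": 0,"grip": 0.5},
  ],
)

```text
clock: 43.4
ee_pos: [0.4263, 0.0916, 0.036]
tool_rot: [2.28, 2.161, 0.001]
ft_force: [-0.2, -0.3, -1.2]
opening: 0.059
```

```bash
python3 - <<'E'
from h import *
s=get_state();c=cam("wrist"); cv2.imwrite("pics/w31.png",c["pixels"][:,:,::-1]); print(s["ee_pos"],s["ft_force"],s["opening"])
c=cam("side"); crop(bright(c["pixels"],1.4),150,130,290,240,5.5,"pics/s31.png")
E
```

```text
[0.42633169 0.0915627  0.03604085] [-0.15093139 -0.25813638 -1.23341657] 0.059017761073871355
```

View pics/w31.png

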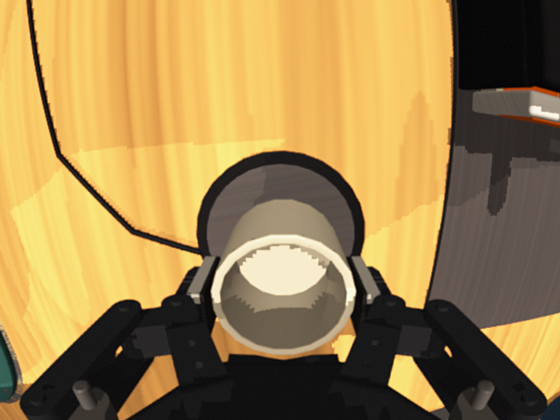

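View pics/s31.png

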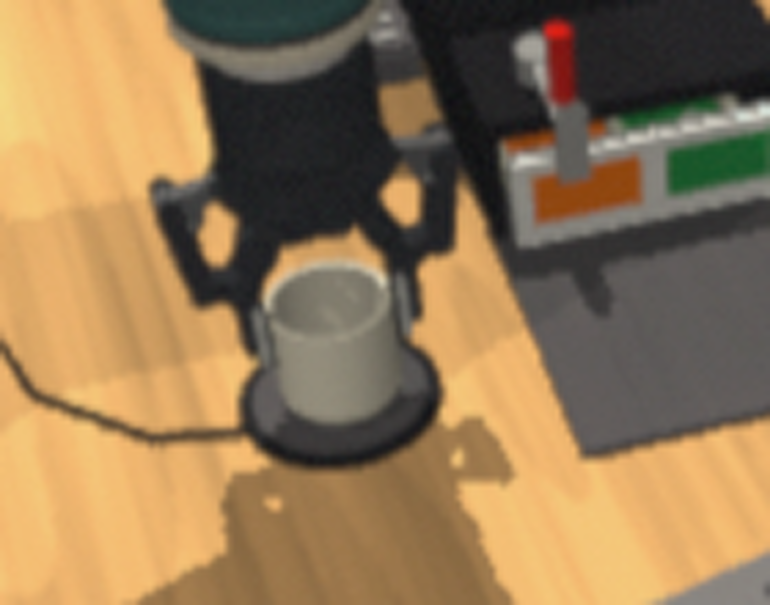

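```bash
python3 - <<'E'
from h import *
s=get_state();c=cam("wrist")
print(watz(c,s,[[281,152],[198,226],[363,226]],.005)); e=s["ee_pos"]
print(watz(c,s,[[283,235],[283,351]],e[2]-.0252+.056), wproj(c,s,[e+[0,.03,.031],e+[0,-.03,.031]]))
E
```

```text
[[0.42892739 0.14500711 0.005     ]
 [0.37820239 0.10527508 0.005     ]
 [0.47427285 0.10015271 0.005     ]]
[[0.42870527 0.12170052 0.06714872]
 [0.42569498 0.06518539 0.06714872]] [[276.81491909 235.35935622]
 [284.98164559 356.63887466]]
```

>>> drive_tool(
  deltas=[
    {"dx": 1,"dy": 0,"dz": 3,"wx": 0,"wy": 0,"wz": 0,"grip": 0.5},
    {"dx": 1,"dy": 0,"dz": 5,"wx": 0,"wy": 0,"wz": 0,"grip": 0.5},
    {"dx": 1,"dy": 0,"dz": 5,"wx": 0,"wy": 0,"wz": 0,"grip": 0.5},
  ],
)

```text
clock: 43.85
ee_pos: [0.4258, 0.093, 0.0303]
tool_rot: [2.279, 2.162, 0.001]
ft_force: [0.2, 0.4, 0.0]
opening: 0.0592
```

>>> drive_tool(
  deltas=[
    {"dx": 0,"dy": 0,"dz": 1,"wx": 0,"wy": 0,"wz": 0,"grip": 0.5},
    {"dx": 0,"dy": 0,"dz": 1,"wx": 0,"wy": 0,"wz": 0,"grip": 0.25},
    {"dx": 0,"dy": 0,"dz": 1,"wx": 0,"wy": 0,"wz": 0,"grip": 0.15},
    {"dx": 0,"dy": 0,"dz": 1,"wx": 0,"wy": 0,"wz": 0,"grip": 0},
    {"dx": 0,"dy": 0,"dz": 1,"wx": 0,"wy": 0,"wz": 0,"grip": 0},
    {"dx": 0,"dy": 0,"dz": 1,"wx": 0,"wy": 0,"wz": 0,"grip": 0},
    {"dx": 0,"dy": 0,"dz": -20,"wx": 0,"wy": 0,"wz": 0,"grip": 0},
    {"dx": 0,"dy": 0,"dz": -60,"wx": 0,"wy": 0,"wz": 0,"grip": 0},
    {"dx": 0,"dy": 0,"dz": -110,"wx": 0,"wy": 0,"wz": 0,"grip": 0},
    {"dx": -40,"dy": 0,"dz": -150,"wx": 0,"wy": 0,"wz": 0,"grip": 0},
    {"dx": -80,"dy": 0,"dz": -150,"wx": 0,"wy": 0,"wz": 0,"grip": 0},
    {"dx": -80,"dy": 0,"dz": -150,"wx": 0,"wy": 0,"wz": 0,"grip": 0},
  ],
)

```text
clock: 45.05
ee_pos: [0.4218, 0.0095, 0.1819]
tool_rot: [2.281, 2.156, 0.002]
ft_force: [-0.4, 0.6, -1.5]
opening: 0.0853
```

```bash
python3 - <<'E'
from h import *
cam("top")
s=get_state();c=cam("wrist"); cv2.imwrite("pics/w32.png",c["pixels"][:,:,::-1]); print(s["ee_pos"],s["ft_force"],s["opening"])
c=cam("side"); cv2.imwrite("pics/s32.png",c["pixels"][:,:,::-1])
E
```

```text
[0.4216086  0.01116244 0.18084097] [0.26529477 0.89696244 0.26859326] 0.08531469890126932
```

View pics/w32.png

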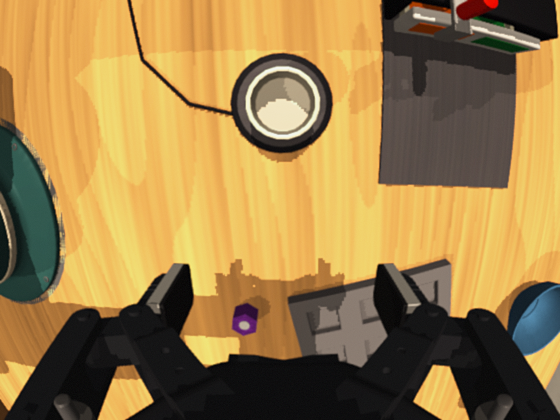

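View pics/s32.png

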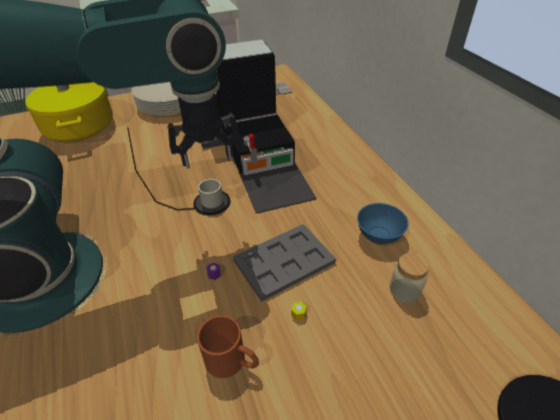

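```bash
python3 - <<'E'
from h import *
im=cv2.imread("pics/w32.png")[:,:,::-1]; crop(bright(im,1.5),375,0,545,70,4.6,"pics/w32c.png")
im=cv2.imread("pics/w30.png")[:,:,::-1]; crop(bright(im,1.5),390,0,560,110,4.6,"pics/w30c.png")
E
```

```text
(no output)
```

View pics/w32c.png

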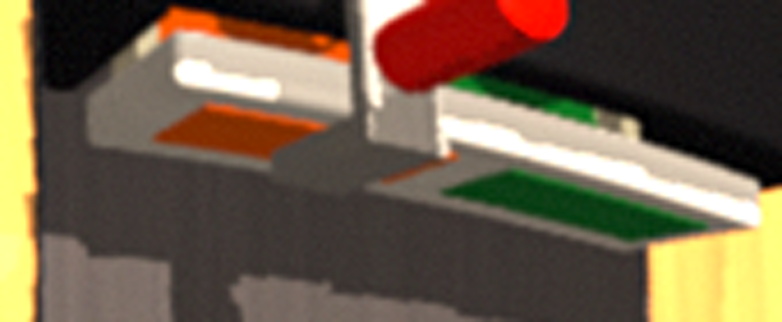

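View pics/w30c.png

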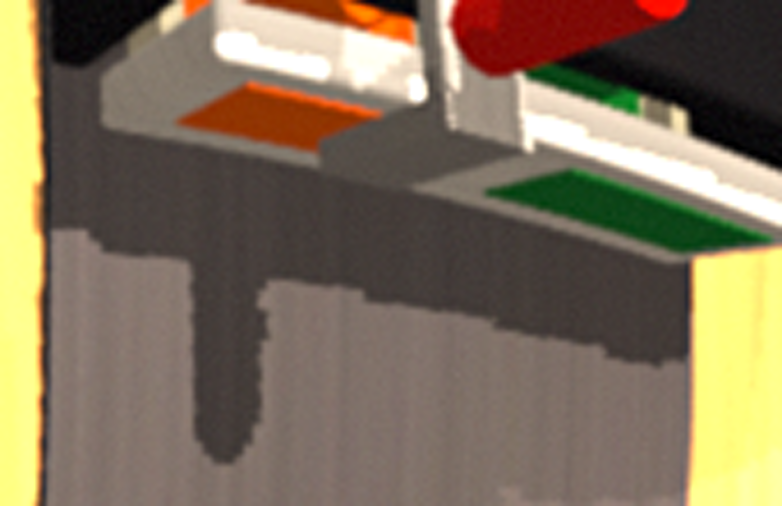

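```bash
python3 - <<'E'
from h import *
s=get_state();c=cam("wrist")
print("warmer",watz(c,s,[[282,104]],.005),"cup rim",watz(c,s,[[282,103]],.061)); print(s["clock"])
print(r.close_job())
E
```

```text
warmer [[0.42546665 0.09632067 0.005     ]] cup rim [[0.42564997 0.09549485 0.061     ]]
45.2
the job is handed in; nothing more can be done
None
```

The job is done and handed in after 45 s of the 200 s allowed, but I could not read the drawer joint, so "fully home" is my inference.

- **Pods:** All six were in the tray. Three orange pods stand in the orange bay and three green in the green bay. I saw all six standing in their bays before I pushed the drawer. Once it was under the roof I could only partly see them.
- **Drawer:** I pushed it until it hit a hard stop, then locked the latch.
    - The camera-measured travel was only about 144 mm, not 155 mm.
    - I took the stop as fully home and the drawer as having started about 11 mm in. At the stop, the plate sits within 2–3 mm of the dock front, the latch tongue sits just in front of it, and the plate is about 155 mm from the end of the base plate.
- **Push forces:** The first push gave about 29 N. The second, with the tool tilted, peaked at about 62 N through the fingertips; that is under the 120 N wrist limit but more than I meant. The drawer did not move further either time.
- **Latch:** I swung it across until it met its stop, with about 18 N on the peg. The pictures show it pointing to the machine's −y.
- **Cup:** It had been knocked aside during the run, so I found it again and set it on the warmer. It stands upright, about 1 mm from the warmer's centre in the last picture.
- **Everything else:** I did not touch the jar, the bowl, the mug, or the yellow and purple look-alikes. The gripper was clear of everything when I handed in.

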